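# Ready the knife for honing: stone into its base, knife drawn and held level

## Robot

A 6-joint arm with a two-finger parallel gripper is mounted at the origin on the work surface. World frame = base frame: x ahead of the robot, y to its left, z up, the work surface at z = 0. Lengths are in m, angles in rad, forces in N, time in s.
With the tool pointing down it reaches from about 0.225 to 0.875 m from the base axis. Payload 3.4 kg.
Tool frame: the origin (TCP) lies between the finger pads; the fingertips stand 8 mm ahead of it and the grasp point (between the pads) lies 11 mm behind it; z points along the fingers, y is the line along which they close (so a half turn about z gives the same grasp; the last joint's range is limited). The gripper opens to 85 mm and grips with 20 to 120 N. Pads are 22 mm wide; open, the fingers measure 114 mm over their backs; the gripper's body (76 mm by 85 mm) begins 54 mm behind the grasp point. The pads swing forward as they close: fully open they stand 13 mm farther back than shut.
Start: joints at [1.068, 0.276, 1.505, -0, 1.361, -0.121], TCP at [0.214, 0.534, 0.202] pointing down, gripper open.
Joint ranges: [-2.89, 2.89], [-0.75, 2.08], [0.22, 2.7], [-1.18, 4.32], [0.11, 2.71], [-2.7, 2.7]. Speed limits (rad/s): [2.57, 2.57, 3.14, 3.14, 3.14, 3.14].

## Interface

Orientations are given as a unit quaternion [w, x, y, z].
In Python, from rig import manip gives the robot as it stands.
- The arm moves only by the tool move_arm, never from a script. Its argument "deltas" is a list that holds one entry, the list of rows, each a list of 5 numbers: the shift along the tool's x, y, z normalised to -1 to 1, where 1 is 80 cm, then the turn about the tool's z normalised to -1 to 1, where 1 is 120 degrees, then the closure, from -1 (fully open) to 1 (shut). In form: [[[tx, ty, tz, twist, grip], ...]]. A call has 1 to 12 rows; each row is the pose to reach, as a shift and turn from the pose commanded when the call began, along the tool's axes at that moment; what a row does not reach only later rows make up. A row lasts 1/10 s, in which the tool goes at most 50 mm and 8.59 degrees, less where a joint would pass 70% of its speed; a pose out of reach is approached as far as the arm can. A call with a number of a shift or a turn outside -1 to 1 is refused whole. A call with a gripper value outside its range is refused whole. The fingers move at their own pace and stop on an object; "squeeze" is the grip in N (left out, the last holds). Time passes only in rows, so rows that repeat a pose let the fingers close. It gives the time, the measured TCP pose, the force, the opening and the grip force at its end, in the units of the state.
- manip.get_state(): the state, without advancing time (a new reading comes with each control period).
- manip.get_image(name): name is "side" or "top" or "wrist"; returns the picture (480x640x3 uint8, red, green, blue); there is no depth.
- manip.camera_params(name): a dict with "fx", "fy", "cx", "cy" (pixels), "dist" ([k1, k2, p1, p2, k3] as OpenCV has them; the pictures are not rectified), "R" (3x3) and "t" (3): a world point X has camera coordinates R X + t; the wrist camera has in their place "tool_from_camera" (4x4, takes a point from camera to tool coordinates, whose origin is the TCP and whose axes are the flange's). Camera axes: x right, y down, z forward; pixel columns grow to the right and rows downward; lengths in m; the calibration is good to about 2 mm. A picture is of the moment at which its call begins: read the wrist's pose just before it. camera_params takes no time and is no camera call.
- manip.sign_off(): hands the job in; it is judged then, once.
The state is a dict: "clock": time; "qpos": joint angles; "qd": joint speeds; "effort": joint torques, N m; "position": TCP position; "ee_rot": TCP orientation; "contact_force": force on the tool from outside, world axes, zero at the start; "moment": the same for the moment, N m; "width": finger opening in m; "gripper_force": force on a finger pad.
Only numpy, scipy, OpenCV 4.12 (cv2) and the standard library are available. Lean on these libraries where they do the work, as an engineer would, in place of code of your own. Each camera call takes 0.05 s, during which the arm holds its last target. There are 200 camera calls.

## Task

Get ready to hone the red-handled knife: first slide the orange bench stone, by its aluminium plate, under the rails of its base until it is fully home against the end stop and let it go; then draw the knife out of the tool block. Turn the knife level, blade flat as it is in the block (same face up), and finish still holding it raised and steady, the middle of its blade crosswise about 5 cm above the middle of the stone. Never touch the stone with the knife, and leave the other two tools in the block, the black sole and the hammer where they are.

Things in the scene. Friction and masses are not known exactly. Their poses are not given: they have to be found in the camera images.
- stone_base: Fixed base that takes the stone: plywood board 250 (x) x 100 (y) x 14 mm thick on the bench, with two aluminium rails on it and an end stop. Origin: centre of the board's underside. x runs along it from the open end (towards the robot) to the stop. The stop, 20 mm high, stands across the board from x = 105 mm. In front of the rails the board is bare, flush with the floor between them.
- base_mouth (a point): Middle of the mouth, on the board's top, where the rails begin (x = 10 mm of the base; they end at the stop, 95 mm on). Axes as the base. Rails: inner faces at y = +-34.5 mm; lips over them, underside 7 and top 10 mm above the board, reach in to y = +-27.5. For lead-in the side walls flare out over the 19 mm before the mouth and the lips' first 15 mm lift to 14 mm.
- base_home (a point): Where the stone's centre lies when fully home: base x = 25, y = 0, 25.5 mm above the bench. Axes as the base. The plate's end then touches the stop and the rear 65 mm of the stone stick out of the rails towards the robot.
- stone: The loose bench stone as one body, same pose as stone_centre. It weighs 0.35 to 0.53 kg, starts flat on the bench to the right of the base, its x within 45 degrees of the base's x. Either end may go first. Grip it across its 50 mm sides, above the plate; near the rear end the fingers stay outside the rails.
- stone_centre (a point): Centre of the stone, 11.5 mm above its underside. Stone 160 (x) x 50 (y) x 18 mm thick, orange above, grey below, bonded on an aluminium plate 160 x 66 x 5 mm that juts out 8 mm along both long sides: 23 mm high in all. x along its length, z up.
- tool_block: Fixed wooden tool block, foot 170 (x) x 215 (y) mm, origin under its centre, left of the base. Three slots 72 mm apart in y (30 wide, 7 high, 125 mm deep) run 40 degrees downward along its +x from mouths 122 mm above the bench at x = -50. The mouths' sloping face is square to the slots and looks along -x and up, roughly to the right (world -y).
- knife: The red-handled knife as one body, same pose as knife_handle. It weighs 0.09 to 0.14 kg and balances about 60 mm ahead of the handle's centre. It starts in any of the three slots, blade inside, handle sticking up and out at 40 degrees, and comes out along its own -x by 110 mm.
- knife_handle (a point): Centre of the knife's handle: red with black bands, 110 (x) x 26 wide (y) x 18 mm thick (z). x points along the knife towards the blade's tip, z out of its upper flat face (at the start 40 degrees from vertical). At the start this point is 55 mm outside the block's face.
- knife_blade (a point): Middle of the knife's blade, 110 mm ahead of the handle's centre along x. Steel blade 110 (x) x 24 (y) x 3 mm (z); axes as the handle.
- file: File with a dark wooden handle with brass bands, handle size as the knife's, in another slot. Origin and axes as the knife's handle. Leave alone.
- scraper: Scraper with a blue handle, handle size as the knife's, in the remaining slot. Origin and axes as the knife's handle. Leave alone.
- sole: Black sandal sole, 255 x 94 x 24 mm, lying on the bench beyond the stone, to the right. Origin under its middle, x towards its toe. Leave alone.
- hammer: Hammer, 270 mm long, lying on the bench beyond the block: wooden handle 22 mm thick, steel head 26 mm high. Origin at its underside, 150 mm from the handle's end, x towards the head. Leave alone.
There are look-alikes about, which are no part of the job. What is meant by the knife is not pink, and is the larger of those in its own colour.

How it is judged:
On the way, in this order (a step that is already met when the one before it is completed fails the run):
1. the stone is fully home in its base and let go (horizontal distance between stone_centre and base_home below 0.004 m and z of stone_centre in the frame of base_home between -0.003 and 0.003 m and angle between the x axis of stone_centre and the x axis of base_home, either way round below 0.06 rad and angle between stone_centre's own z axis and vertical below 0.06 rad and contact force between stone and the fingers below 0.1 N), for 0.3 s.
2. the knife is held, drawn clear of the tool block (distance between knife_blade and tool_block above 0.15 m and x of knife_blade in the frame of tool_block below -0.07 m and contact force between knife and tool_block below 0.05 N and contact force between knife and the fingers above 1 N), for 0.1 s.
At the end, for the whole second after the job is handed in: Stone within 4 mm of home, flat, not touched by fingers. Knife gripped, still, touching neither stone, base nor block; level within 12 degrees, same face up; blade middle within 40 mm (seen from above) of the stone's centre, 25 to 85 mm over its top, within 17 degrees of square to its length (all of step 1 and contact force between knife and the fingers above 1 N and contact force between knife and stone below 0.05 N and contact force between knife and stone_base below 0.05 N and contact force between knife and tool_block below 0.05 N and angle between knife_blade's own z axis and vertical below 0.21 rad and angle between the x axis of knife_blade and the x axis of stone_centre, either way round above 1.27 rad and horizontal distance between knife_blade and stone_centre below 0.04 m and z of knife_blade in the frame of base_home between 0.038 and 0.098 m and linear speed of knife below 0.03 m/s); the arm keeps its last pose, push and grip.
It fails at once if the knife touches the stone (contact force between knife and stone above 0.5 N).
It fails at once if another tool in the block is disturbed (distance of any of file, scraper from where it was at the start of the episode above 0.02 m).
It fails at once if the sole or the hammer is disturbed (distance of any of sole, hammer from where it was at the start of the episode above 0.02 m).
It also fails if it takes over 72 s, if anything falls off the work surface, if the arm or the gripper's body presses on something with over 40 N, if the wrist force passes 120 N, or if a joint passes its speed limit or range.

## Working session

There is one attempt and no reset: what is moved stays moved. The work goes in short steps, Python scripts to look and compute and a tool call to move; the robot and the scene stay as the last step left them, time stands still between calls to the robot, and variables do not carry over. Pictures are saved under pics/ and viewed, at most 10 in all, crops included, and the job is handed in when it is done.

Besides the shell and the picture viewer there is one more tool, called after "Call:" by a JSON object that holds its "name" and its "arguments". move_arm: Moves the arm, as the interface text tells. Scaled input: -1 to 1 covers 80 cm each way for a shift and 120 degrees each way for a turn. Its arguments: {"type":"object","properties":{"deltas":{"type":"array","items":{"type":"array","items":{"type":"array","items":{"type":"number","minimum":-1,"maximum":1}}}},"squeeze":{"type":"number"}},"required":["deltas"]}

```bash
ls; mkdir -p pics; python3 - <<'E'
from rig import manip
import cv2,numpy as np
s=manip.get_state(); print({k:np.round(v,4).tolist() for k,v in s.items()})
for n in("side","top","wrist"):
    p=manip.camera_params(n); print(n,{k:np.round(v,4).tolist() for k,v in p.items()})
    cv2.imwrite(f"pics/{n}0.png",manip.get_image(n)[...,::-1])
E
```

```text
pics
{'clock': 0.0, 'qpos': [1.068, 0.2766, 1.5062, 0.0, 1.3607, -0.121], 'qd': [-0.0018, -0.0001, 0.0011, -0.002, -0.0011, -0.0015], 'effort': [-0.0034, -41.6789, -24.58, -0.0006, 0.011, 0.0], 'position': [0.2139, 0.5331, 0.2008], 'ee_rot': [-0.0003, 0.1897, 0.9818, -0.0009], 'contact_force': [-0.706, -0.3478, -0.4285], 'moment': [0.0471, -0.0253, 0.01], 'gripper_force': 0.0, 'width': 0.0852}
side {'fx': 560.9964, 'fy': 560.9964, 'cx': 319.9183, 'cy': 243.3792, 'dist': [-0.0562, 0.0, 0.0, 0.0, 0.0], 'R': [[-0.9364, -0.351, -0.0021], [-0.2625, 0.704, -0.6599], [0.2331, -0.6173, -0.7514]], 't': [0.4927, 0.1634, 1.5968]}
top {'fx': 469.0118, 'fy': 469.0118, 'cx': 319.7868, 'cy': 243.645, 'dist': [-0.0062, 0.0, 0.0, 0.0, 0.0], 'R': [[-0.0032, -0.9998, -0.0218], [-0.996, 0.0052, -0.0892], [0.0893, 0.0214, -0.9958]], 't': [0.0791, 0.5018, 1.2495]}
wrist {'fx': 396.1097, 'fy': 396.1097, 'cx': 321.2067, 'cy': 240.3111, 'dist': [-0.0364, 0.0, 0.0, 0.0, 0.0], 'tool_from_camera': [[-0.0001, -0.9652, -0.2615, 0.0658], [1.0, 0.0001, -0.0008, 0.0002], [0.0008, -0.2615, 0.9652, -0.1714], [0.0, 0.0, 0.0, 1.0]]}
```

View pics/top0.png

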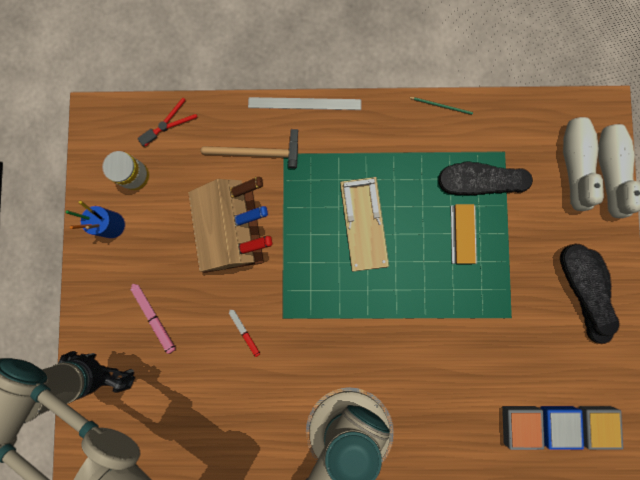

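View pics/side0.png

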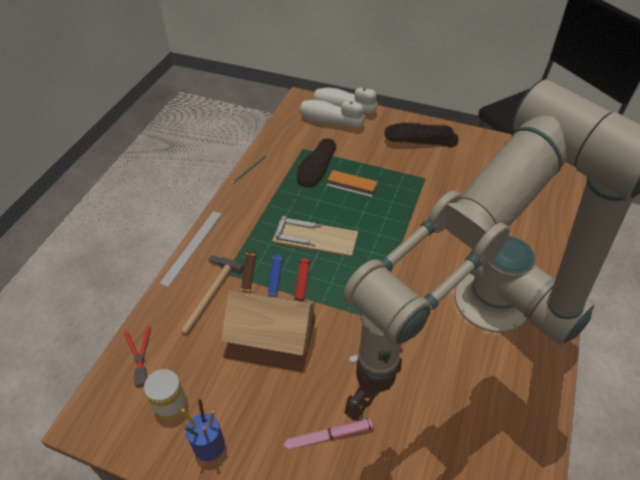

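The red handle in the block at (258,244) in top view is the knife candidate. The others are the small red/white knife lying at (245,333) and the pink one at (152,318). The candidate in the block is red and larger than the loose one. I'll confirm it in a crop and measure.

```bash
cat > h.py <<'E'
import cv2,numpy as np
from rig import manip
from scipy.spatial.transform import Rotation as Ro
def rot(s): q=s["ee_rot"]; return Ro.from_quat([q[1],q[2],q[3],q[0]]).as_matrix()
def cam(n,s=None):
    p=manip.camera_params(n); K=np.array([[p["fx"],0,p["cx"]],[0,p["fy"],p["cy"]],[0,0,1]]); d=np.array(p["dist"])
    if n=="wrist":
        T=np.array(p["tool_from_camera"]); R=rot(s)
        return K,d,R@T[:3,:3],R@T[:3,3]+np.array(s["position"])
    R=np.array(p["R"]); return K,d,R.T,-R.T@np.array(p["t"])
def rays(c,px):
    K,d,R,o=c; u=cv2.undistortPoints(np.array(px,float).reshape(-1,1,2),K,d)[:,0]
    return o,np.c_[u,np.ones(len(u))]@R.T
def plane(c,px,z):
    o,v=rays(c,px); return o+v*((z-o[2])/v[:,2])[:,None]
def proj(c,X):
    K,d,R,o=c; X=(np.array(X,float).reshape(-1,3)-o)@R
    return cv2.projectPoints(X,np.zeros(3),np.zeros(3),K,d)[0][:,0]
def snap(n,f):
    s=manip.get_state(); im=np.ascontiguousarray(manip.get_image(n)[...,::-1]); cv2.imwrite(f"pics/{f}.png",im); return im,cam(n,s),s
def hsvmask(im,lo,hi): return cv2.inRange(cv2.cvtColor(im,cv2.COLOR_BGR2HSV),np.array(lo),np.array(hi))
def blobs(m,amin=60):
    cs=[c for c in cv2.findContours(m,cv2.RETR_EXTERNAL,cv2.CHAIN_APPROX_NONE)[0] if cv2.contourArea(c)>amin]
    return sorted(cs,key=cv2.contourArea)[::-1]
E
python3 - <<'E'
from h import *
np.set_printoptions(precision=4,suppress=True)
t=cv2.imread("pics/top0.png"); c=cam("top")
for nm,lo,hi in(("orange",(8,150,120),(22,255,255)),("red",(0,170,90),(4,255,255))):
    for b in blobs(hsvmask(t,lo,hi),40)[:6]:
        r=cv2.minAreaRect(b); print(nm,np.round(r[0]),np.round(r[1],1),cv2.contourArea(b)); 
        if nm=="orange" and 400<r[0][0]<500: print(plane(c,cv2.boxPoints(r),0.023))
print("base",plane(c,[(341,180),(376,177),(388,267),(354,271)],.014))
print("block foot/handles",plane(c,[(258,244)],.157),plane(c,[(253,215)],.157),plane(c,[(248,187)],.157))
cr=cv2.resize(t[150:370,120:320],None,fx=2.7,fy=2.7,interpolation=cv2.INTER_CUBIC); cv2.imwrite("pics/crop0.png",cr)
E
```

```text
orange [348. 282.] [393. 581.] 189373.5
orange [135. 438.] [148.8  44.4] 3655.0
orange [ 70. 448.] [32.2 63.1] 1363.0
orange [146. 399.] [45.1 30.3] 1168.0
red [255. 244.] [10.2 32.7] 270.5
red [251. 344.] [25.5  5.9] 123.5
red [174. 110.] [ 3.7 29.8] 88.5
red [181. 121.] [ 3.8 31.4] 87.5
base [[ 0.6794  0.0179  0.014 ]
 [ 0.687  -0.0787  0.014 ]
 [ 0.4384 -0.1078  0.014 ]
 [ 0.4279 -0.0155  0.014 ]]
block foot/handles [[0.4901 0.2246 0.157 ]] [[0.5615 0.2375 0.157 ]] [[0.6312 0.2505 0.157 ]]
```

View pics/crop0.png

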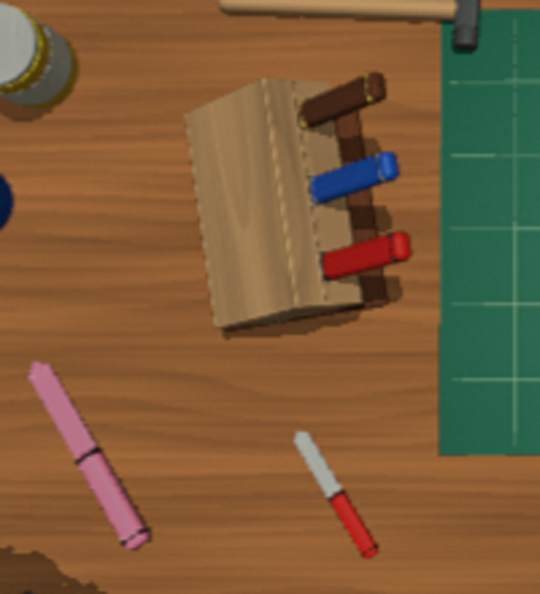

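Crop confirms it: the red handle in the block's near slot (crop 365,255) has a ~32 px handle, larger than the loose red/white knife (crop 335,495; 25 px) and not pink. Slot order from near to far: red knife, blue scraper, dark file. Next I look at the stone and base with the wrist camera.

```bash
cat >> h.py <<'E'
def togo(x,y,z,yaw,s=None):
    "normalised shift (tool axes) and twist to TCP x,y,z with tool x at yaw deg"
    s=s or manip.get_state(); R=rot(s); d=R.T@(np.array([x,y,z])-s["position"])
    y0=np.degrees(np.arctan2(R[1,0],R[0,0])); tw=-((yaw-y0+180)%360-180)
    return np.round(np.r_[d/.8,tw/120],4)
E
python3 - <<'E'
from h import *
c=cam("top"); print(plane(c,[(465,234),(456,205),(475,205),(475,263),(456,263)],.023))
print(togo(.30,.1,.3,165),togo(.48,-.17,.3,180))
E
```

```text
[[ 0.52632329 -0.31568064  0.023     ]
 [ 0.60575561 -0.29379369  0.023     ]
 [ 0.60541152 -0.34515485  0.023     ]
 [ 0.44780826 -0.34000415  0.023     ]
 [ 0.44803465 -0.28920453  0.023     ]]
[-0.3015 -0.4627 -0.1231 -0.0573] [-0.636  -0.692  -0.1229 -0.1823]
```

Call:
{"name": "move_arm", "arguments": {"deltas": [[[-0.03, -0.046, -0.06, -0.01, -1], [-0.08, -0.09, -0.123, -0.02, -1], [-0.14, -0.14, -0.123, -0.03, -1], [-0.19, -0.2, -0.123, -0.05, -1], [-0.24, -0.26, -0.123, -0.06, -1], [-0.29, -0.32, -0.123, -0.08, -1], [-0.34, -0.37, -0.123, -0.09, -1], [-0.39, -0.42, -0.123, -0.1, -1], [-0.44, -0.48, -0.123, -0.12, -1], [-0.49, -0.53, -0.123, -0.14, -1], [-0.54, -0.59, -0.123, -0.16, -1], [-0.59, -0.64, -0.123, -0.1823, -1]]]}}

```text
clock: 1.35
position: [0.4149, 0.0022, 0.2999]
ee_rot: [0.0, -0.001, 1.0, 0.0]
contact_force: [-0.0, 0.7, 0.2]
width: 0.0857
gripper_force: 0.0
```

```bash
python3 - <<'E'
from h import *
s=manip.get_state(); print(s["clock"],s["position"],np.round(s["qpos"],2),togo(.48,-.17,.3,180))
E
```

```text
1.35 [0.41486904 0.0022287  0.29992836] [-0.16 -0.02  1.62  0.    1.54 -1.74] [-8.110e-02 -2.154e-01 -1.000e-04  7.000e-04]
```

Call:
{"name": "move_arm", "arguments": {"deltas": [[[-0.04, -0.06, 0, 0, -1], [-0.08, -0.12, 0, 0, -1], [-0.081, -0.17, 0, 0, -1], [-0.081, -0.215, 0, 0, -1], [-0.081, -0.215, 0, 0, -1], [-0.081, -0.215, 0, 0, -1]]]}}

```text
clock: 1.95
position: [0.4793, -0.1683, 0.2992]
ee_rot: [-0.001, 0.001, 1.0, 0.001]
contact_force: [-0.4, 0.2, -0.1]
width: 0.0852
gripper_force: 0.0
```

```bash
python3 - <<'E'
from h import *
im,c,s=snap("wrist","w1"); print(s["clock"],s["position"],np.round(s["qpos"],2))
E
```

```text
1.95 [ 0.47933567 -0.16832076  0.29916335] [-0.48  0.13  1.45  0.    1.56 -2.04]
```

View pics/w1.png

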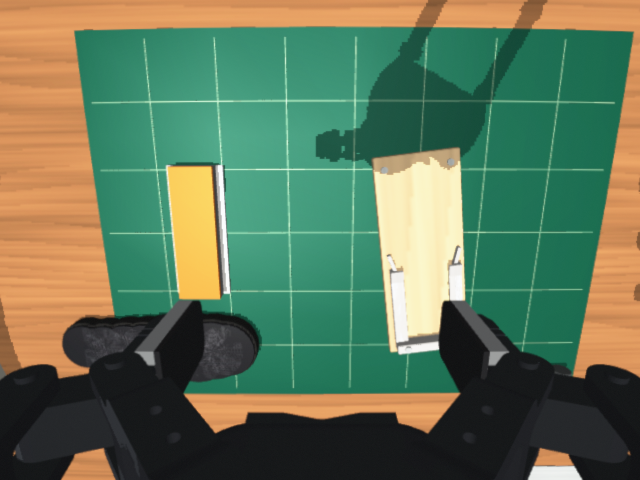

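The wrist view shows the stone's orange face at (168–222, 165–298). The base has its open end at (375,158)-(460,148), rails at (400,310)/(457,290) and stop at (425,345). Measuring both now.

```bash
cat >> h.py <<'E'
def fitline(P):
    P=np.array(P,np.float32); vx,vy,x0,y0=cv2.fitLine(P,cv2.DIST_HUBER,0,.01,.01).ravel(); return np.array([x0,y0]),np.array([vx,vy])
def stone_pose(im,c,z,box=None):
    m=hsvmask(im,(10,150,150),(24,255,255))
    if box: k=np.zeros_like(m); x0,y0,x1,y1=box; k[y0:y1,x0:x1]=m[y0:y1,x0:x1]; m=k
    b=blobs(m)[0]; W=plane(c,b[:,0],z)[:,:2].astype(np.float32)
    (ce,sz,a)=cv2.minAreaRect(W*1000)
    if sz[0]<sz[1]: a+=90
    a=(a+90)%180-90
    return np.round(np.r_[ce,sz,a],2)
def edge_pts(prof_im,c,z,p0,p1,n,half=12,off=0):
    "along world segment p0-p1 on plane z sample gray profiles across it; strongest edge -> world pts"
    g=cv2.GaussianBlur(prof_im.astype(np.float32),(0,0),1.); p0=np.array(p0);p1=np.array(p1); d=(p1-p0)/np.linalg.norm(p1-p0); nn=np.array([-d[1],d[0]])
    out=[]; o=np.arange(-half,half+.01,.25)/1000
    for t in np.linspace(0,1,n):
        q=p0+t*(p1-p0)+o[:,None]*nn; uv=proj(c,np.c_[q,np.full(len(q),z)]).astype(np.float32)
        v=cv2.remap(g,uv[None,:,0],uv[None,:,1],cv2.INTER_LINEAR)[0]; k=np.argmax(abs(np.gradient(v))); out.append(q[k])
    return np.array(out)
E
python3 - <<'E'
from h import *
np.set_printoptions(precision=4,suppress=True)
im=cv2.imread("pics/w1.png"); s=manip.get_state(); c=cam("wrist",s)
print("stone",stone_pose(im,c,.023,(140,140,260,300)))
print("base px->",plane(c,[(375,158),(460,148)],.014),plane(c,[(391,353),(467,345)],.014))
hue=im[...,2].astype(float)-im[...,1]  # red minus green: wood vs mat
a=plane(c,[(375,158),(460,148),(386,250),(464,250)],.014)[:,:2]
for i,j in((0,2),(1,3)):
    P=edge_pts(hue,c,.014,a[i]+.05*(a[j]-a[i]),a[j],40); o,v=fitline(P*1000); print("side",o,np.degrees(np.arctan(v[1]/v[0])),np.std((P*1000-o)@[-v[1],v[0]]))
P=edge_pts(hue,c,.014,a[0]+.1*(a[1]-a[0]),a[0]+.9*(a[1]-a[0]),40); o,v=fitline(P*1000); print("end",o,np.degrees(np.arctan(v[0]/v[1])),np.std((P*1000-o)@[-v[1],v[0]]))
print("bolts/rails",plane(c,[(397,270),(408,347),(457,262)],.024))
cr=cv2.resize(im[230:360,370:480],None,fx=4.5,fy=4.5,interpolation=cv2.INTER_CUBIC); cv2.imwrite("pics/crop1.png",cr)
E
```

```text
stone [ 527.96 -315.09   50.08  160.     -0.81]
base px-> [[ 0.4403 -0.1062  0.014 ]
 [ 0.4289 -0.0101  0.014 ]] [[ 0.6888 -0.0766  0.014 ]
 [ 0.6778  0.0219  0.014 ]]
side [ 501.1025 -103.2982] 7.2307196 0.3511486933692855
side [488.0247  -2.7518] 7.382768 0.36797100263366445
end [432.868  -58.3515] -7.1292734 0.33502638044436395
bolts/rails [[ 0.5711 -0.0767  0.024 ]
 [ 0.6743 -0.0574  0.024 ]
 [ 0.5612 -0.0054  0.024 ]]
```

View pics/crop1.png

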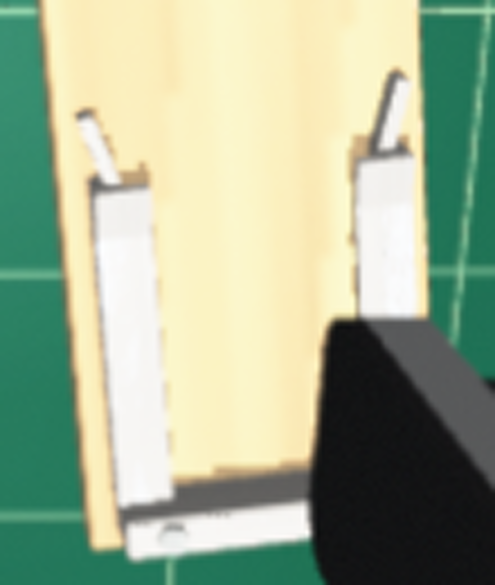

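The crop shows both rails with flared lead-ins at the mouth and the stop behind. I'll look once from straight above the base for precision.

```bash
python3 - <<'E'
from h import *
print(togo(.51,-.055,.25,187.2))
E
```

```text
[-0.0383  0.1404  0.062  -0.0603]
```

Call:
{"name": "move_arm", "arguments": {"deltas": [[[-0.02, 0.05, 0.03, -0.03, -1], [-0.038, 0.1, 0.062, -0.06, -1], [-0.038, 0.14, 0.062, -0.06, -1], [-0.038, 0.14, 0.062, -0.06, -1], [-0.038, 0.14, 0.062, -0.06, -1], [-0.038, 0.14, 0.062, -0.06, -1]]]}}

```text
clock: 2.6
position: [0.5101, -0.0556, 0.2509]
ee_rot: [0.001, -0.063, 0.998, -0.0]
contact_force: [0.4, 0.7, -0.3]
width: 0.0854
gripper_force: 0.0
```

```bash
python3 - <<'E'
from h import *
np.set_printoptions(precision=4,suppress=True)
im,c,s=snap("wrist","w2"); print(s["clock"],s["position"],c[3])
hue=im[...,2].astype(float)-im[...,1]
d=np.array([.992,.1262]); n=np.array([-.1262,.992]); b=547*d-114.5*n; b/=1000; print("b",b)
for y in(-.05,.05):
    P=edge_pts(hue,c,.014,b-.115*d+y*n,b+.02*d+y*n,50,8); o,v=fitline(P*1000); r=(P*1000-o)@[-v[1],v[0]]
    print("side",y,np.degrees(np.arctan(v[1]/v[0])),"perp",np.median(P*1000@n),r.std())
P=edge_pts(hue,c,.014,b-.125*d-.045*n,b-.125*d+.045*n,50,8); print("end",np.median(P*1000@d))
# rails: lip inner edges (top z=.024), saturation image
S=cv2.cvtColor(im,cv2.COLOR_BGR2HSV)[...,1].astype(float)
for y in(-.0275,.0275):
    P=edge_pts(S,c,.024,b+.03*d+y*n,b+.09*d+y*n,50,6); o,v=fitline(P*1000); r=(P*1000-o)@[-v[1],v[0]]
    print("lip",y,np.degrees(np.arctan(v[1]/v[0])),"perp",np.median(P*1000@n),r.std())
E
```

```text
2.6 [ 0.5101 -0.0556  0.2509] [ 0.4446 -0.0638  0.4222]
b [ 0.5571 -0.0446]
side -0.05 7.083309 perp -165.24842379499145 0.34670868182815795
side 0.05 7.3652067 perp -64.74938218499715 0.3669830375679185
end 422.74596209499146
lip -0.0275 6.397626 perp -142.4986400899943 0.15890396572847057
lip 0.0275 6.9679794 perp -87.99916349998857 0.3881025239313216
```

View pics/w2.png

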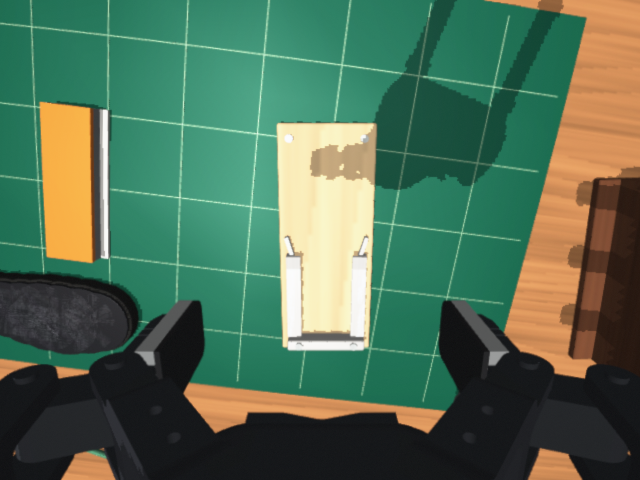

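```bash
python3 - <<'E'
from h import *
print(togo(.528,-.315,.10,179.2),togo(.528,-.315,.014,179.2))
E
```

```text
[ 0.0186 -0.3238  0.1889  0.0667] [ 0.0187 -0.3237  0.2964  0.0667]
```

Call:
{"name": "move_arm", "arguments": {"deltas": [[[0, -0.06, 0.02, 0.02, -1], [0.01, -0.12, 0.05, 0.05, -1], [0.015, -0.18, 0.08, 0.0667, -1], [0.0186, -0.24, 0.12, 0.0667, -1], [0.0186, -0.3, 0.15, 0.0667, -1], [0.0187, -0.3237, 0.19, 0.0667, -1], [0.0187, -0.3237, 0.21, 0.0667, -1], [0.0187, -0.3237, 0.24, 0.0667, -1], [0.0187, -0.3237, 0.265, 0.0667, -1], [0.0187, -0.3237, 0.285, 0.0667, -1], [0.0187, -0.3237, 0.296, 0.0667, -1], [0.0187, -0.3237, 0.296, 0.0667, -1]]], "squeeze": 60}}

```text
clock: 3.85
position: [0.5267, -0.3149, 0.0124]
ee_rot: [-0.001, 0.008, 1.0, 0.001]
contact_force: [-0.7, 0.2, -0.3]
width: 0.085
gripper_force: 0.0
```

Call:
{"name": "move_arm", "arguments": {"deltas": [[[0, 0, 0, 0, 0], [0, 0, 0, 0, 0.3], [0, 0, 0, 0, 0.5], [0, 0, 0, 0, 0.5], [0, 0, 0, 0, 0.6], [0, 0, 0, 0, 0.6]]], "squeeze": 60}}

```text
clock: 4.45
position: [0.5278, -0.3145, 0.0136]
ee_rot: [0.0, 0.007, 1.0, -0.0]
contact_force: [-0.1, 0.5, 0.6]
width: 0.0166
gripper_force: 0.0
```

```bash
python3 - <<'E'
from h import *
im,c,s=snap("wrist","w3"); print(s["clock"],s["position"],s["width"],s["gripper_force"])
t,_,_=snap("side","s3")
cr=cv2.resize(t[130:230,280:430],None,fx=3.2,fy=3.2,interpolation=cv2.INTER_CUBIC)
cv2.imwrite("pics/m3.png",np.vstack([cv2.resize(im,(480,280)),cr[:300,:480]]))
E
```

```text
4.45 [ 0.52777856 -0.3145347   0.01363413] 0.016621337091277333 0.0
```

View pics/m3.png

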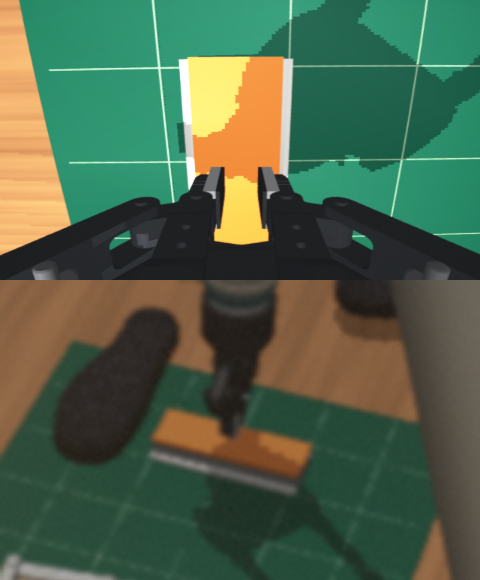

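The picture shows the fingers closed above the orange top without touching it: the tips sit higher than I'd assumed. I'll probe down gently on the stone's top to find the real tip height.

Call:
{"name": "move_arm", "arguments": {"deltas": [[[0, 0, 0.002, 0, 0.6], [0, 0, 0.004, 0, 0.6], [0, 0, 0.004, 0, 0.6]]]}}

```text
clock: 4.85
position: [0.5275, -0.3144, 0.0098]
ee_rot: [-0.0, 0.007, 1.0, 0.0]
contact_force: [0.3, -0.4, 0.6]
width: 0.0171
gripper_force: 0.0
```

```bash
python3 - <<'E'
from h import *
s=manip.get_state(); print(s["position"],s["contact_force"],s["width"])
# tip location by dark finger mask in wrist picture w3: print dark column profile rows
im=cv2.imread("pics/w3.png"); g=cv2.cvtColor(im,cv2.COLOR_BGR2HSV)
for r in range(276,360,8):
    row=g[r,230:420]; print(r,"".join("o" if (8<h<26 and sa>120) else ("." if v<70 else "g" if sa<60 else "x") for h,sa,v in row[::3]))
E
```

```text
[ 0.52746027 -0.31436431  0.00983087] [ 0.27194738 -0.42844776  0.55305875] 0.017101209036074413
276 xxxxxxggggooooooooooooooooooooooooooooooooooooooggggxxxxxxxxxxxx
284 xxxxxxxgggooooooooooooooooooooooooooooooooooooooggggxxxxxxxxxxxx
292 xxxxxxxgggxooooooggggg.oooooooooooooooo.gggggoooggggxxxxxxxxxxxx
300 xxxxxxxggggoo...ggggg..oooooooooooooooo..ggggg...gggxxxxxxxxxxxx
308 xxxxxxxggg.....gggggg..oooooooooooooooo..ggggg......xxxxxxxxxxxx
316 xxxxxxxgg......ggggg...oooooooooooooooo...ggggg......xxxxxxxxxxx
324 xxxxxxxg......gggggg...oooooooooooooooo...gggggg......xxxxxxxxxx
332 gxxxxx...........ggg...oooooooooooooooo...ggg...........xxxxxxxx
340 gxxx..............gg...oooooooooooooooo...gg..............xxxxxx
348 .......................oooooooooooooooo.......................xx
356 ......................ooooooooooooooooo.........................
```

```bash
python3 - <<'E'
from h import *
c=cam("side")
for z in(0,.006,.023,.03,.04,.055,.07): print(z,proj(c,[[.5278,-.3145,z]])[0])
cw=cam("wrist",{"position":[.52778,-.31453,.01363],"ee_rot":manip.get_state()["ee_rot"]})
for z in(.006,.023,.04,.055):
  for dy in(-.0083,.0083): print(z,proj(cw,[[.5278-.011,-.3145+dy,z],[.5278+.011,-.3145+dy,z]]).round().tolist())
im=cv2.imread("pics/s3.png")
g=cv2.cvtColor(im,cv2.COLOR_BGR2HSV)
for r in range(140,200,3):
    row=g[r,325:395]; print(r,"".join("o" if (5<h<26 and sa>120 and v>90) else ("." if v<70 else "g" if sa<60 else "x") for h,sa,v in row))
E
```

```text
0 [351.81329671 185.82651621]
0.006 [351.88398649 184.5299819 ]
0.023 [352.08596963 180.82360674]
0.03 [352.16987511 179.28317723]
0.04 [352.2904935 177.0679378]
0.055 [352.47310134 173.71243389]
0.07 [352.65775339 170.31717425]
0.006 [[304.0, 253.0], [305.0, 297.0]]
0.006 [[339.0, 253.0], [339.0, 296.0]]
0.023 [[302.0, 265.0], [303.0, 312.0]]
0.023 [[340.0, 265.0], [340.0, 311.0]]
0.04 [[300.0, 279.0], [301.0, 330.0]]
0.04 [[342.0, 278.0], [342.0, 329.0]]
0.055 [[298.0, 294.0], [299.0, 349.0]]
0.055 [[345.0, 293.0], [344.0, 349.0]]
140 ........oooooooooo.......................oooooooooooooooooooooxx......
143 ..........xooooooo......................xoooooooooooooooooooooooooxxxx
146 ...........ooooooo......................xooooooooooooooooooooooooooxxx
149 ..........xooooooooo...................ooooooooooooooooooooooooooooooo
152 .........ooooooooooooo..............xooooooooooooooooooooooooooooooooo
155 ........xoooooooooooox.............xoooooooooooooooooooooooooooooooooo
158 ........xxxxxxxxxxxxxx.............ooooooooooooooooooooooooooooooooooo
161 .......xxxxxxxxxxxxxx...........
[... 238 characters left out ...]
xxxxxxxxxxxxxxxxxxxxxxxxx
173 ..xxxxoooooooooooooooox.........xxxxxxxxxxxxxxxxxxxxxxxxxxxxxxxxxxxxxx
176 xxxxoooooooooooooooooooo.....xoooxxxxxxxxxxxxxxxxxxxxxxxxxxxxxxxxxxxxx
179 xxxoooooooooooooooooooooooooooooooooooooooooooxxxxxxxxxxxxxxxxxxxxxxxx
182 xxg....xxxooooooooooooooooooooooooooooooooooooooooooxxxxxxxxxxxxxxxxxx
185 xxggggggggggggg....xxxxooooooooooooooooooooooooooooxgxxxxxxxxxxxxxxxxx
188 xxxxxxxxxxxggggggggggggggg.....xxxxooooooooooooooo..xxxxxxxxxxxxxxxxxx
191 xxxxxxxxxxxxxxxxxxx.....ggggggggggggg......xxxox...xxxxxxxxxxxxxxxxxxx
194 xxxxxxxxxxxxxxxxxxx................gggggggggggg....xxxxxxxxxxxxxxxxxxx
197 xxxxxxxxxxxxxxxxxxxx..................................xxxxxxxxxxxxxxxx
```

Both views put the fingertips about 4 cm above the bench, far higher than the stated 8 mm ahead of the TCP would give. I'll keep probing down to find the actual offset.

Call:
{"name": "move_arm", "arguments": {"deltas": [[[0, 0, 0.003, 0, 0.6], [0, 0, 0.006, 0, 0.6], [0, 0, 0.009, 0, 0.6], [0, 0, 0.009, 0, 0.6]]]}}

```text
clock: 5.25
position: [0.5274, -0.3143, 0.0025]
ee_rot: [-0.0, 0.007, 1.0, 0.0]
contact_force: [0.1, 0.1, -0.3]
width: 0.0171
gripper_force: 0.0
```

Call:
{"name": "move_arm", "arguments": {"deltas": [[[0, 0, 0.003, 0, 0.6], [0, 0, 0.006, 0, 0.6], [0, 0, 0.006, 0, 0.6]]]}}

```text
clock: 5.55
position: [0.5274, -0.3144, -0.0022]
ee_rot: [-0.0, 0.007, 1.0, 0.0]
contact_force: [0.0, 0.3, 0.2]
width: 0.0172
gripper_force: 0.0
```

Call:
{"name": "move_arm", "arguments": {"deltas": [[[0, 0, 0.003, 0, 0.6], [0, 0, 0.006, 0, 0.6], [0, 0, 0.006, 0, 0.6]]]}}

```text
clock: 5.85
position: [0.5279, -0.3147, -0.0063]
ee_rot: [0.0, 0.007, 1.0, -0.0]
contact_force: [-0.3, 0.2, 2.3]
width: 0.017
gripper_force: 1.1
```

```bash
python3 - <<'E'
from h import *
im,c,s=snap("wrist","w4"); print(s["position"],s["contact_force"])
g=cv2.cvtColor(im,cv2.COLOR_BGR2HSV)
for r in range(260,340,6):
    row=g[r,230:420]; print(r,"".join("o" if (8<h<26 and sa>120) else ("." if v<70 else "g" if sa<60 else "x") for h,sa,v in row[::3]))
t,_,_=snap("side","s4"); g=cv2.cvtColor(t,cv2.COLOR_BGR2HSV)
for r in range(164,192,3):
    row=g[r,325:395]; print(r,"".join("o" if (5<h<26 and sa>120 and v>90) else ("." if v<70 else "g" if sa<60 else "x") for h,sa,v in row))
E
```

```text
[ 0.52789225 -0.31472009 -0.00628356] [-0.30419734  0.16382272  2.28410668]
260 xxxggggooooooooooooooooooooooooooooooooooooooooooooggggxxxxxxxxx
266 xxxggggooooooooooooooooooooooooooooooooooooooooooooggggxxxxxxxxx
272 xxxggggooooooooooooooooooooooooooooooooooooooooooooggggxxxxxxxxx
278 xxxxgggoooooooooooooooooooooooooooooooooooooooooooxggggxxxxxxxxx
284 xxxxgggoooooooooooooooooooooooooooooooooooooooooooxggggxxxxxxxxx
290 xxxxgggooooooooooggggg.oooooooooooooooo.ggggxoooooxggggxxxxxxxxx
296 xxxxggggooooooooogggg..oooooooooooooooo..ggggoooooggggxxxxxxxxxx
302 xxxxggggoooo....ggggg..oooooooooooooooo..ggggg....ggggxxxxxxxxxx
308 xxxxggggoo.....gggggg..oooooooooooooooo..ggggg......ggxxxxxxxxxx
314 xxxxggggo......ggggg...oooooooooooooooo...ggggg.....ggxxxxxxxxxx
320 xxxxggggo.....gggggg...ooooooooooooooo....ggggg......gxxxxxxxxxx
326 xxxxxggg......gggggg...ooooooooooooooo....gggggg......xxxxxxxxxx
332 xxxxxg...........ggg...ooooooooooooooo....ggg...........xxxxxxxx
338 xxxx..............gg...oooooooooooooooo...gg..............xxxxxx
164 .....xxxxxxxxxxxxxxx................xxxxxxxxxooooooooooooooooooooooooo
167 ....xxxxxxxxxxxxxxxx..............xxxxxxxxxxxxxxxxxxxxxxxooooooooooooo
170 ...xxxxxoxxxxxxxxx..............gxxxxxxxxxxxxxxxxxxxxxxxxxxxxxxxxxxxxx
173 .xxxxxoooooooooooooo............xxxxxxxxxxxxxxxxxxxxxxxxxxxxxxxxxxxxxx
176 xxxxoooooooooooooooooox.........xxxxxxxxxxxxxxxxxxxxxxxxxxxxxxxxxxxxxx
179 xxxooooooooooooooooooooo.....xxoooooooooooooooxxxxxxxxxxxxxxxxxxxxxxxx
182 xxg....xxxoooooooooooooo....xoooooooooooooooooooooooxxxxxxxxxxxxxxxxxx
185 xxggggggggggggg....xxxxooooooooooooooooooooooooooooxgxxxxxxxxxxxxxxxxx
188 xxxxxxxxxxxggggggggggggggg.....xxxxooooooooooooooo..xxxxxxxxxxxxxxxxxx
191 xxxxxxxxxxxxxxxxxxx.....ggggggggggggg......xxxxx...xxxxxxxxxxxxxxxxxxx
```

Contact came at TCP z ≈ −0.006, so at 17 mm opening the tips are about 29 mm behind the reported TCP. I'll use that measured offset: raise, open, go down to TCP z ≈ −0.025 and grip.

Call:
{"name": "move_arm", "arguments": {"deltas": [[[0, 0, -0.025, 0, -0.2], [0, 0, -0.05, 0, -1], [0, 0, -0.05, 0, -1], [0, 0, -0.05, 0, -1], [0, 0, -0.03, 0, -1], [0, 0, -0.01, 0, -1], [0, 0, 0.01, 0, -1], [0, 0, 0.023, 0, -1], [0, 0, 0.023, 0, -1]]]}}

```text
clock: 6.85
position: [0.5259, -0.3133, -0.0275]
ee_rot: [-0.002, 0.007, 1.0, 0.002]
contact_force: [0.5, 0.1, -0.1]
width: 0.0856
gripper_force: 0.0
```

Call:
{"name": "move_arm", "arguments": {"deltas": [[[0, 0, 0, 0, -0.2], [0, 0, 0, 0, 0.1], [0, 0, 0, 0, 0.3], [0, 0, 0, 0, 0.5], [0, 0, 0, 0, 0.5]]], "squeeze": 70}}

```text
clock: 7.35
position: [0.5287, -0.3158, -0.0235]
ee_rot: [0.001, 0.007, 1.0, -0.001]
contact_force: [-0.7, -1.1, 5.3]
width: 0.0485
gripper_force: 76.5
```

Call:
{"name": "move_arm", "arguments": {"deltas": [[[0, 0, -0.02, 0, 0.5], [0, 0, -0.06, 0, 0.5], [0, 0, -0.11, 0, 0.5], [0, 0, -0.14, 0, 0.5], [0, 0, -0.14, 0, 0.5]]]}}

```text
clock: 7.85
position: [0.5295, -0.3156, 0.09]
ee_rot: [0.003, 0.007, 1.0, -0.002]
contact_force: [0.5, -0.6, -4.7]
width: 0.0481
gripper_force: 75.5
```

```bash
python3 - <<'E'
from h import *
im,c,s=snap("wrist","w5"); print(s["clock"],s["position"],s["contact_force"],s["width"],c[3])
g=cv2.cvtColor(im,cv2.COLOR_BGR2HSV)
for r in range(120,340,18):
    row=g[r,180:460]; print(r,"".join("o" if (8<h<26 and sa>120) else ("." if v<70 else "g" if sa<60 else "x") for h,sa,v in row[::3]))
E
```

```text
7.85 [ 0.52952096 -0.31557949  0.0900169 ] [ 0.47882194 -0.55852886 -4.7379211 ] 0.048138486324533235 [ 0.46285949 -0.31403963  0.26105758]
120 xxxxxxxxxxxxxxxxggggooooooooooooooooooooooooooooooooooooooooooooooooooooooxggggxxxxxxxxxxxxxxx
138 xxxxxxxxxxxxxxxxggggxooooooooooooooooooooooooooooooooooooooooooooooooooooogggggxxxxxxxxxxxxxxx
156 xxxxxxxxxxxxxxxxgggggoooooooooooooooooooooooooooooooooooooooooooooooooooooggggxxxxxxxxxxxxxxxx
174 xxxxxxxxxxxxxxxxxggggoooooooooooooooooooooooooooooooooooooooooooooooooooooggggxxxxxxxxxxxxxxxx
192 xxxxxxxxxxxxxxxxxggggxoooooooooooooooooooooooooooooooooooooooooooooooooooxggggxxxxxxxxxxxxxxxx
210 xxxxxxxxxxxxxxxxxgggggoooooooooooooooooooooooooooooooooooooooooooooooooooggggxxxxxxxxxxxxxxxxx
228 xxxxxxxxxxxxxxxxxxggggoooooooooooooooooooooooooooooooooooooooooooooooooooggggxxxxxxxxxxxxxxxxx
246 xxxxxxxxxxxxxxxxxxggggxooooooooooooooooooooooooooooooooooooooooooooooooooggggxxxxxxxxxxxxxxxxx
264 xxxxxxxxxxxxxxxxxxxgggxoooooooooooooooooooooooooooooooooooooooooooooooooxgggxxxxxxxxxxxxxxxxxx
282 xxxxxxxxxxxxxxxxxxxggggoooooooooooooooooooooooooooooooooooooooooooooooooggggxxxxxxxxxxxxxxxxxx
300 xxxxxxxxxxxxxxxxxxgggggooooooooooooooooooooooooooooooooooooooooooooooooo.ggggxxxxxxxxxxxxxxxxx
318 xxxxxxxxxx.....ggggg....ooooooooooooooooooooooooooooooooooooooooooooooo....gggggg....xxxxxxxxx
336 gxxx...........ggg......ooooooooooooooooooooooooooooooooooooooooooooooo......gggg...........xx
```

```bash
python3 - <<'E'
from h import *
s=manip.get_state(); print(s["position"]); print(togo(.4686,-.0562,.07,187.15),togo(.4686,-.0562,.01,187.15))
E
```

```text
[ 0.52801575 -0.31453044  0.08753408]
[ 0.0788  0.3218  0.0216 -0.0663] [ 0.079   0.3219  0.0966 -0.0663]
```

Call:
{"name": "move_arm", "arguments": {"deltas": [[[0.01, 0.03, 0, -0.01, 0.5], [0.02, 0.07, 0, -0.02, 0.5], [0.03, 0.12, 0, -0.03, 0.5], [0.045, 0.17, 0, -0.04, 0.5], [0.06, 0.22, 0, -0.05, 0.5], [0.07, 0.27, 0, -0.06, 0.5], [0.079, 0.31, 0.01, -0.0663, 0.5], [0.079, 0.322, 0.022, -0.0663, 0.5], [0.079, 0.322, 0.04, -0.0663, 0.5], [0.079, 0.322, 0.07, -0.0663, 0.5], [0.079, 0.322, 0.0966, -0.0663, 0.5], [0.079, 0.322, 0.0966, -0.0663, 0.5]]]}}

```text
clock: 9.1
position: [0.4636, -0.0551, 0.0057]
ee_rot: [-0.005, -0.062, 0.998, 0.002]
contact_force: [-1.7, 1.4, -5.4]
width: 0.0482
gripper_force: 75.3
```

Call:
{"name": "move_arm", "arguments": {"deltas": [[[0, 0, 0, 0, 0.5], [0, 0, 0, 0, 0.5]]]}}

```text
clock: 9.3
position: [0.4687, -0.0565, 0.01]
ee_rot: [0.0, -0.062, 0.998, -0.0]
contact_force: [0.3, 0.8, -4.6]
width: 0.0481
gripper_force: 75.3
```

```bash
python3 - <<'E'
from h import *
im,c,s=snap("wrist","w6"); R=rot(s); print(s["clock"],s["position"],s["contact_force"],np.degrees(np.arctan2(R[1,0],R[0,0])),togo(.4686,-.0562,-.0095,187.15))
E
```

```text
9.3 [ 0.46867072 -0.05646133  0.01000422] [ 0.25693647  0.79310451 -4.58791143] -172.86512783900557 [ 0.0004  0.0004  0.0248 -0.0001]
```

```bash
python3 - <<'E'
from h import *
np.set_printoptions(precision=2,suppress=True)
im=cv2.imread("pics/w6.png"); s=manip.get_state(); c=cam("wrist",s)
a=np.radians(7.15); d=np.array([np.cos(a),np.sin(a)]); n=np.array([-d[1],d[0]]); b=np.array([.5579,-.045])
hue=im[...,2].astype(float)-im[...,1]; S=cv2.cvtColor(im,cv2.COLOR_BGR2HSV)[...,1].astype(float)
print("tcp y in base",(np.array(s["position"])[:2]-b)@n*1000)
for nm,I,z,y,x0,x1 in(("board",hue,.014,-.05,-.115,-.06),("board",hue,.014,.05,-.115,-.06),("orange",S,.0575,-.025,-.16,-.12),("orange",S,.0575,.025,-.16,-.12)):
    P=edge_pts(I,c,z,b+x0*d+y*n,b+x1*d+y*n,30,7)-b; print(nm,y,np.percentile(P@n*1000,[20,50,80]), np.degrees(np.polyfit(P@d,P@n,1)[0]))
E
```

```text
tcp y in base -0.3297034238105385
board -0.05 [-50.55 -49.5  -49.5 ] -0.45030114104122543
board 0.05 [49.25 49.5  52.  ] 5.618682894186168
orange -0.025 [-29.25 -25.25 -25.  ] 3.541710886836902
orange 0.025 [24.   24.25 28.25] -1.5663926818495801
```

Call:
{"name": "move_arm", "arguments": {"deltas": [[[0, 0.0004, 0.008, 0, 0.5], [0, 0.0004, 0.016, 0, 0.5], [0, 0.0004, 0.021, 0, 0.5], [0, 0.0004, 0.0235, 0, 0.5], [0, 0.0004, 0.0235, 0, 0.5], [0, 0.0004, 0.0235, 0, 0.5]]]}}

```text
clock: 9.95
position: [0.4682, -0.0558, -0.009]
ee_rot: [0.0, -0.062, 0.998, 0.0]
contact_force: [-0.2, 0.8, -5.7]
width: 0.0481
gripper_force: 75.4
```

Call:
{"name": "move_arm", "arguments": {"deltas": [[[-0.007, 0, 0.0005, 0, 0.5], [-0.015, 0, 0.001, 0, 0.5], [-0.023, 0, 0.001, 0, 0.5], [-0.031, 0, 0.001, 0, 0.5], [-0.037, 0, 0.001, 0, 0.5], [-0.037, 0, 0.001, 0, 0.5], [-0.037, 0, 0.001, 0, 0.5]]]}}

```text
clock: 10.65
position: [0.4988, -0.0521, -0.0095]
ee_rot: [0.001, -0.062, 0.998, -0.0]
contact_force: [-1.6, 1.5, 2.4]
width: 0.0479
gripper_force: 76.2
```

Call:
{"name": "move_arm", "arguments": {"deltas": [[[-0.007, 0, 0, 0, 0.5], [-0.014, 0, 0, 0, 0.5], [-0.021, 0, 0, 0, 0.5], [-0.028, 0, 0, 0, 0.5], [-0.035, 0, 0, 0, 0.5], [-0.042, 0, 0, 0, 0.5], [-0.042, 0, 0, 0, 0.5], [-0.042, 0, 0, 0, 0.5]]]}}

```text
clock: 11.45
position: [0.5301, -0.0479, -0.0095]
ee_rot: [-0.001, -0.062, 0.998, 0.0]
contact_force: [-4.4, 0.6, 5.1]
width: 0.0482
gripper_force: 76.6
```

Call:
{"name": "move_arm", "arguments": {"deltas": [[[0, 0, 0, 0, 0], [0, 0, 0, 0, -0.6], [0, 0, 0, 0, -0.8], [0, 0, -0.03, 0, -0.8], [0, 0, -0.08, 0, -0.6], [0.05, 0, -0.08, 0, 0], [0.1, 0, -0.08, 0, 0.6], [0.134, 0, -0.08, 0, 1], [0.134, 0, -0.06, 0, 1], [0.134, 0, -0.04, 0, 1], [0.134, 0, -0.02, 0, 1], [0.134, 0, -0.02, 0, 1]]]}}

```text
clock: 12.65
position: [0.4236, -0.061, 0.005]
ee_rot: [-0.001, -0.062, 0.998, 0.001]
contact_force: [-1.0, 0.6, 0.1]
width: -0.0001
gripper_force: 0.0
```

```bash
python3 - <<'E'
from h import *
im,c,s=snap("wrist","w7"); print(s["clock"],s["position"],s["contact_force"],s["width"])
t,ct,_=snap("top","t7")
print(stone_pose(t,ct,.037,(330,150,400,290)))
a=np.radians(7.15); d=np.array([np.cos(a),np.sin(a)]); n=np.array([-d[1],d[0]]); b=np.array([.5579,-.045])
p=np.array(s["position"]); print("tcp in base",(p[:2]-b)@d,(p[:2]-b)@n)
x=b-.09*d; print(togo(*(b-.09*d),-.006,187.15),togo(*(b-.070*d),-.006,187.15))
E
```

```text
12.65 [ 0.42360966 -0.06101233  0.0049735 ] [-1.02401246  0.57439753  0.12522206] -5.7953209505091964e-05
[555.75 -43.53 107.73  48.42   7.48]
tcp in base -0.13523906804424743 0.0008269511893638435
[-0.0548 -0.0003  0.0155 -0.    ] [-0.0798 -0.0003  0.0155 -0.    ]
```

Call:
{"name": "move_arm", "arguments": {"deltas": [[[0, -0.0003, 0.008, 0, 1], [0, -0.0005, 0.014, 0, 1], [-0.01, -0.001, 0.014, 0, 1], [-0.02, -0.001, 0.014, 0, 1], [-0.03, -0.001, 0.014, 0, 1], [-0.04, -0.001, 0.014, 0, 1], [-0.048, -0.001, 0.014, 0, 1], [-0.056, -0.001, 0.014, 0, 1], [-0.064, -0.001, 0.014, 0, 1], [-0.072, -0.001, 0.014, 0, 1], [-0.078, -0.001, 0.014, 0, 1], [-0.078, -0.001, 0.014, 0, 1]]]}}

```text
clock: 13.95
position: [0.4887, -0.0545, -0.0049]
ee_rot: [0.002, -0.062, 0.998, -0.0]
contact_force: [-0.0, 0.5, -0.4]
width: -0.0
gripper_force: 0.0
```

```bash
cat >> h.py <<'E'
_a=np.radians(7.15); BD=np.array([np.cos(_a),np.sin(_a)]); BN=np.array([-BD[1],BD[0]]); BC=np.array([.5579,-.045])
def inbase(p): p=np.array(p)[:2]-BC; return np.round([p@BD*1000,p@BN*1000],2)
E
python3 - <<'E'
from h import *
s=manip.get_state(); print(s["clock"],inbase(s["position"]),s["position"],s["contact_force"])
E
```

```text
13.95 [-69.82  -0.77] [ 0.48872205 -0.05445057 -0.0048892 ] [-0.02309817  0.51766383 -0.43799784]
```

```bash
python3 - <<'E'
from h import *
im,c,s=snap("wrist","w8"); print(inbase(s["position"]))
t,ct,_=snap("side","s8")
p=stone_pose(t,ct,.037,(250,200,380,270)); print(p,inbase(p[:2]/1000))
print(proj(cam("wrist",s),[[*(BC-.055*BD+y*BN),.037] for y in(-.025,.025)]))
cv2.imwrite("pics/m8.png",np.vstack([cv2.resize(im,(480,300)),cv2.resize(t[190:280,260:380],(400,300),interpolation=cv2.INTER_CUBIC).__class__(np.pad(cv2.resize(t[190:280,260:380],(480,300),interpolation=cv2.INTER_CUBIC),0).shape) if 0 else cv2.resize(t[190:280,260:380],(480,300),interpolation=cv2.INTER_CUBIC)]))
E
```

```text
[-69.82  -0.77]
[582.89 -40.83 150.14  46.05   8.47] [25.31  1.03]
[[255.97430951 359.21514119]
 [390.91166735 359.27901997]]
```

View pics/m8.png

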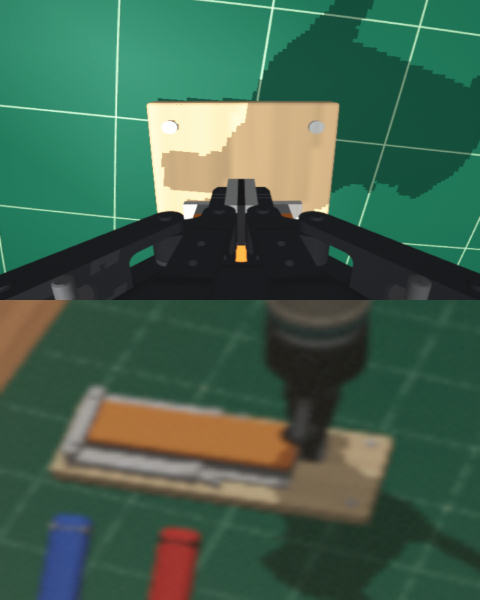

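The picture shows the stone under the rails, almost at the stop, with the fingers behind it. I'll push on to the stop, watching the force.

Call:
{"name": "move_arm", "arguments": {"deltas": [[[-0.002, 0, 0, 0, 1], [-0.004, 0, 0, 0, 1], [-0.006, 0, 0, 0, 1], [-0.006, 0, 0, 0, 1]]]}}

```text
clock: 14.45
position: [0.4892, -0.0536, -0.0051]
ee_rot: [-0.002, -0.063, 0.998, 0.0]
contact_force: [-5.0, -0.7, 3.7]
width: -0.0001
gripper_force: 2.4
```

Call:
{"name": "move_arm", "arguments": {"deltas": [[[-0.004, 0, 0, 0, 1], [-0.008, 0, 0, 0, 1], [-0.012, 0, 0, 0, 1], [-0.012, 0, 0, 0, 1], [-0.012, 0, 0, 0, 1]]]}}

```text
clock: 14.95
position: [0.492, -0.0524, -0.0057]
ee_rot: [-0.008, -0.063, 0.998, 0.001]
contact_force: [-14.7, -4.9, 9.8]
width: -0.0004
gripper_force: 7.7
```

```bash
python3 - <<'E'
from h import *
s=manip.get_state(); print(inbase(s["position"]),s["contact_force"])
E
```

```text
[-66.31   0.82] [-14.69994633  -4.85955432   9.84327287]
```

Call:
{"name": "move_arm", "arguments": {"deltas": [[[-0.005, 0, 0, 0, 1], [-0.01, 0, 0, 0, 1], [-0.01, 0, 0, 0, 1], [-0.01, 0, 0, 0, 1]]]}}

```text
clock: 15.35
position: [0.4915, -0.0519, -0.0064]
ee_rot: [-0.016, -0.065, 0.998, 0.001]
contact_force: [-28.2, -10.5, 20.3]
width: 0.0001
gripper_force: 14.6
```

```bash
python3 - <<'E'
from h import *
s=manip.get_state(); print(inbase(s["position"]),s["contact_force"])
E
```

```text
[-66.78   1.46] [-28.19928075 -10.52211895  20.34519838]
```

Call:
{"name": "move_arm", "arguments": {"deltas": [[[0.02, 0, 0, 0, 1], [0.04, 0, 0, 0, 1], [0.06, 0, 0, 0, 1], [0.07, 0, -0.05, 0, 1], [0.07, 0, -0.1, 0, 0.5], [0.07, 0, -0.16, 0, 0], [0.07, 0, -0.22, 0, -0.1], [0.06, 0, -0.28, 0, -0.1], [0.06, 0, -0.3, 0, -0.1], [0.06, 0, -0.3, 0, -0.1]]]}}

```text
clock: 16.35
position: [0.4636, -0.058, 0.2383]
ee_rot: [0.004, -0.062, 0.998, -0.001]
contact_force: [0.1, 1.0, -0.4]
width: 0.047
gripper_force: 0.0
```

```bash
python3 - <<'E'
from h import *
im,c,s=snap("wrist","w9"); print(s["clock"],s["position"],inbase(s["position"]),s["width"],s["contact_force"])
p=stone_pose(im,c,.037,(200,150,440,420)); print(p,inbase(p[:2]/1000))
uv=proj(c,[[*(BC+x*BD+y*BN),.037] for x,y in((-.055,-.025),(-.055,.025),(.105,-.025),(.105,.025))]); print(uv.round())
S=cv2.cvtColor(im,cv2.COLOR_BGR2HSV)[...,1].astype(float)
P=edge_pts(im[...,0].astype(float),c,.037,BC-.055*BD-.02*BN,BC-.055*BD+.02*BN,20,8)-BC; print("rear edge",np.percentile(P@BD*1000,[10,50,90]))
t,ct,_=snap("top","t9"); p=stone_pose(t,ct,.037,(330,150,400,290)); print("top",p)
E
```

```text
16.35 [ 0.46364163 -0.05796404  0.23832443] [-95.14  -1.13] 0.0469732219190864 [ 0.13822044  1.01100666 -0.3634929 ]
[581.47 -41.53 158.85  48.99   7.2 ] [23.82  0.51]
[[298. 244.]
 [349. 244.]
 [300. 384.]
 [346. 384.]]
rear edge [-63.    -63.    -62.225]
top [601.53 -37.3  119.28  48.03   6.49]
```

Stone is home: firm stop at 28 N, measured yaw 7.2°, centre within about 1 mm, and released. Now the knife.

```bash
python3 - <<'E'
from h import *
print(togo(.497,.185,.26,100.4))
E
```

```text
[-0.0827  0.2949 -0.032   0.7229]
```

Call:
{"name": "move_arm", "arguments": {"deltas": [[[-0.01, 0.03, -0.01, 0.07, -0.1], [-0.02, 0.06, -0.02, 0.14, -0.1], [-0.03, 0.09, -0.032, 0.21, -0.1], [-0.04, 0.12, -0.032, 0.28, -0.1], [-0.05, 0.15, -0.032, 0.35, -0.1], [-0.06, 0.18, -0.032, 0.42, -0.1], [-0.065, 0.21, -0.032, 0.49, -0.1], [-0.07, 0.24, -0.032, 0.56, -0.1], [-0.08, 0.27, -0.032, 0.63, -0.1], [-0.0827, 0.2949, -0.032, 0.7, -0.1], [-0.0827, 0.2949, -0.032, 0.7229, -0.1], [-0.0827, 0.2949, -0.032, 0.7229, -0.1]]]}}

```text
clock: 17.65
position: [0.496, 0.1851, 0.2579]
ee_rot: [-0.001, 0.64, 0.769, -0.002]
contact_force: [-0.1, -0.3, 0.1]
width: 0.0469
gripper_force: 0.0
```

Call:
{"name": "move_arm", "arguments": {"deltas": [[[0, 0, 0, 0, -0.1], [0, 0, 0, 0, -0.1]]]}}

```text
clock: 17.85
position: [0.4969, 0.1843, 0.2596]
ee_rot: [-0.001, 0.64, 0.768, -0.001]
contact_force: [-0.2, -1.1, 0.4]
width: 0.0472
gripper_force: 0.0
```

```bash
python3 - <<'E'
from h import *
im,c,s=snap("wrist","w10"); R=rot(s); print(s["clock"],s["position"],s["width"],np.degrees(np.arctan2(R[1,0],R[0,0])),np.round(s["qpos"],2))
m=hsvmask(im,(0,150,70),(6,255,255))|hsvmask(im,(174,150,70),(180,255,255))
for b in blobs(m)[:4]: r=cv2.minAreaRect(b); print(np.round(r[0]),np.round(r[1]),r[2],cv2.contourArea(b))
st,cs,_=snap("side","s10")
for nm,i in(("top0",cv2.imread("pics/top0.png")),("side10",st),("side0",cv2.imread("pics/side0.png"))):
    m=hsvmask(i,(0,150,70),(6,255,255))|hsvmask(i,(174,150,70),(180,255,255))
    for b in blobs(m)[:4]: r=cv2.minAreaRect(b); print(nm,np.round(r[0]),np.round(r[1],1),r[2],cv2.contourArea(b))
h=st[230:330,220:340]; cv2.imwrite("pics/m10.png",np.vstack([cv2.resize(im,(480,300)),cv2.resize(h,(480,300),interpolation=cv2.INTER_CUBIC)]))
E
```

```text
17.85 [0.49690159 0.18433259 0.2596354 ] 0.04723291182066971 100.41196790436653 [0.22 0.18 1.49 0.   1.47 0.04]
[321. 155.] [ 39. 114.] 0.8680514693260193 4149.0
[77. 74.] [20. 67.] 64.79887390136719 1222.0
[320. 225.] [22. 40.] 90.0 758.0
top0 [255. 244.] [11.2 33. ] 75.96376037597656 303.5
top0 [177. 116.] [23.8 31.2] 54.782405853271484 213.5
top0 [251. 344.] [26.1  6.3] 59.534454345703125 137.5
side10 [302. 278.] [ 9.  40.1] 8.746161460876465 305.5
side10 [389. 350.] [ 6.3 25.2] 77.47119140625 126.0
side10 [145. 340.] [ 4.3 28.4] 13.392498016357422 89.5
side10 [130. 343.] [25.6  4.5] 66.03750610351562 87.5
side0 [302. 278.] [ 9.3 40. ] 8.130102157592773 319.0
side0 [145. 340.] [ 4.2 28.4] 13.240520477294922 89.5
side0 [130. 343.] [25.6  4.4] 66.03750610351562 85.5
```

View pics/m10.png

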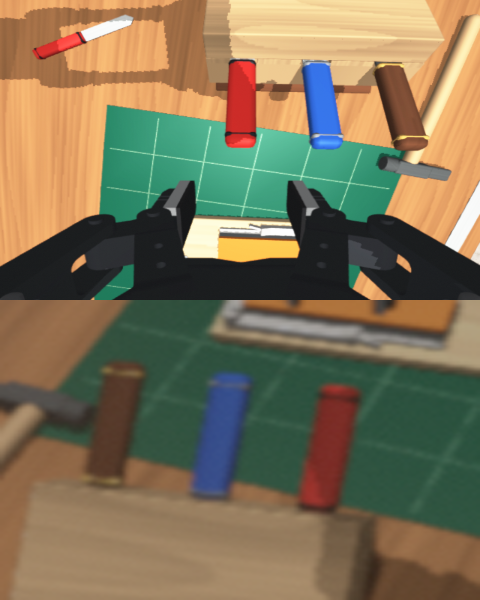

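The wrist view shows the red knife handle centred on column 321, rows ~97–235, aligned with the tool. The scraper and file are beside it at columns ~430 and ~535. Now solving for its position along the block's x.

```bash
python3 - <<'E'
from h import *
s=manip.get_state(); im=cv2.imread("pics/w10.png"); c=cam("wrist",s)
print([(r,im[r,321].tolist()) for r in list(range(86,112,2))+list(range(204,244,2))])
R=rot(s); p=np.array(s["position"])
def W(x,y,z): return p*[1,1,0]+R[:,0]*[1,1,0]*x+R[:,1]*[1,1,0]*y+[0,0,z]
C,S=np.cos(np.radians(40)),np.sin(np.radians(40))
for xm in(.07,.08,.09):
    pts=[W(xm+.009*S,0,.122+.009*C),W(xm-.11*C+.009*S,0,.122+.11*S+.009*C),W(xm-.11*C-.009*S,0,.122+.11*S-.009*C)]
    print(xm,proj(c,pts)[:,1].round(1),"side",proj(cam("side"),[W(xm-.055*C+.009*S,0,.157+.007),W(xm-.11*C,0,.1927)]).round(1).tolist())
for r in(110,160,200):
    k=[i for i in range(270,370) if im[r,i,2]>90 and im[r,i,1]<70]; print(r,k[0],k[-1])
E
```

```text
[(86, [153, 213, 243]), (88, [155, 215, 245]), (90, [154, 213, 244]), (92, [146, 200, 236]), (94, [129, 134, 141]), (96, [40, 38, 41]), (98, [57, 58, 208]), (100, [55, 60, 248]), (102, [54, 59, 248]), (104, [54, 59, 247]), (106, [53, 58, 245]), (108, [41, 45, 206]), (110, [41, 44, 203]), (204, [40, 44, 204]), (206, [40, 44, 205]), (208, [41, 44, 205]), (210, [39, 44, 202]), (212, [35, 35, 90]), (214, [41, 42, 146]), (216, [39, 43, 205]), (218, [41, 45, 206]), (220, [42, 46, 209]), (222, [44, 48, 217]), (224, [76, 83, 254]), (226, [83, 91, 254]), (228, [79, 87, 254]), (230, [69, 76, 254]), (232, [58, 63, 251]), (234, [52, 57, 244]), (236, [97, 117, 206]), (238, [154, 188, 88]), (240, [152, 188, 88]), (242, [152, 187, 87])]
0.07 [119.4 258.5 268.8] side [[303.0, 274.0], [306.3, 253.0]]
0.08 [105.1 242.8 254.2] side [[302.3, 277.0], [305.6, 255.9]]
0.09 [ 90.6 226.8 239.4] side [[301.5, 280.0], [304.9, 258.8]]
110 305 339
160 303 340
200 301 340
```

Call:
{"name": "move_arm", "arguments": {"deltas": [[[0.035, 0, 0, 0, -0.1], [0.069, 0, 0.03, 0, -0.1], [0.069, 0, 0.07, 0, -0.1], [0.069, 0, 0.11, 0, -0.1], [0.069, 0, 0.14, 0, -0.1], [0.069, 0, 0.165, 0, -0.1], [0.069, 0, 0.18, 0, -0.1], [0.069, 0, 0.19, 0, -0.1], [0.069, 0, 0.1945, 0, -0.1], [0.069, 0, 0.1945, 0, -0.1], [0.069, 0, 0.1945, 0, -0.1]]]}}

```text
clock: 19.05
position: [0.488, 0.2393, 0.1059]
ee_rot: [0.0, 0.64, 0.768, 0.001]
contact_force: [-0.3, -0.8, 0.1]
width: 0.047
gripper_force: 0.0
```

```bash
python3 - <<'E'
from h import *
im,c,s=snap("wrist","w11"); print(s["clock"],s["position"],s["contact_force"],s["width"])
g=cv2.cvtColor(im,cv2.COLOR_BGR2HSV)
for r in range(100,400,14):
    row=g[r,200:440]; print(r,"".join("R" if ((h<7 or h>174) and sa>140 and v>60) else ("." if v<60 else "g" if sa<60 else "x") for h,sa,v in row[::3]))
E
```

```text
19.05 [0.48804713 0.2393354  0.10587279] [-0.34414448 -0.835408    0.1218282 ] 0.047036068935438824
100 xxxxxxxxxxxxxxxxxxxxxxxxxxxxxxxxxxxxxxxxxxxxxxxxxxxxxxxxxxxxxxxxxxxxxxxxxxxxxxxx
114 xxxxxxxxxxxxxxxxxxxxxxxxxxxxxxxxxxxxxxxxxxxxxxxxxxxxxxxxxxxxxxxxxxxxxxxxxxxxxxxx
128 xxxxxxxxxxxxxxxxxxxxxxxxxxxxxxxxxxxxxxxxxxxxxxxxxxxxxxxxxxxxxxxxxxxxxxxxxxxxxxxx
142 xxxxxxxxxxxxxxxxxxxxxxxxxxxxxxxxxxxxxxxxxxxxxxxxxxxxxxxxxxxxxxxxxxxxxxxxxxxxxxxx
156 xxxxxxxxxxxxxxxxxxxxxxxxxxxxxxxxxxxxxxxxxxxxxxxxxxxxxxxxxxxxxxxxxxxxxxxxxxxxxxxx
170 xxxxxxxxxxxxxxxxxxxxxxxxxxxxxxxxxxxxxxxxxxxxxxxxxxxxxxxxxxxxxxxxxxxxxxxxxxxxxxxx
184 xxxxxxxxxxxxxxxxxxxxxxxxxxxxxxxxxxxxxxxxxxxxxxxxxxxxxxxxxxxxxxxxxxxxxxxxxxxxxxxx
198 xxxxxxxxxxxxxxxxxxxxxxxxxxxxxxxxxxxxxxxxxxxxxxxxxxxxxxxxxxxxxxxxxxxxxxxxxxxxxxxx
212 xxxxxxxxxxxxxxxxxxxxxxxxxxxxxxxggxRRRRRRRRRRRRRxgggxxxxxxxxxxxxxxxxxxxxxxxxxxxxx
226 xxxxxxxxxxxxxxxxxxxxxxxxxxxxx.xRRRRRRRRRRRRRRRRRR...xxxxxxxxxxxxxxxxxxxxxxxxxxxx
240 xxxxxxxxxxxxxxxxxxxxxxxxxxxxxRRRRRRRRRRRRRRRRRRRRRRRxxxxxxxxxxxxxxxxxxxxxxxxxxxx
254 xxxxxxxxxxxxxxxxxxxxxxxxxxxxxRRRRRRRRRRRRRRRRRRRRRRRxxxxxxxxx
[... 169 characters left out ...]
xxxxxxxxxxxxxxxxxxxx
296 xxxxxxxxxxxxggggg...xxxxxxxxRRRRRRRRRRRRRRRRRRRRRRRRxxxxxxxxxx...ggggxxxxxxxxxxx
310 xxxxxx....ggggg.....xxxxxxxxRRRRRRRRRRRRRRRRRRRRRRRRxxxxxxxxxx.....ggggg....xxxx
324 xxx....gggggg........xxxxxxgRRRRRRRRRRRRRRRRRRRRRRRRxxxxxxxxx........ggggg.....x
338 .........ggg........xxxxxxxRRRRRRRRRRRRRRRRRRRRRRRRRxxxxxxxxx........gggg.......
352 ...................xxxxxxxxRRRRRRRRRRRRRRRRRRRRRRRRRRxxxxxxxxxx.................
366 ..................xxxxxxxxxRRRRRRRRRRRRRRRRRRRRRRRRRRxxxxxxxxxxx................
380 ................xxxxxxxxxxxRRRRRRRRRRRRRRRRRRRRRRRRRRxxxxxxxxxxxx...............
394 ...............xxxxxxxxxxxRRRRRRRRRRRRRRRRRRRRRRRRRRRxxxxxxxxxxxxxx.............
```

Call:
{"name": "move_arm", "arguments": {"deltas": [[[0, 0, 0, 0, 0.3], [0, 0, 0, 0, 0.6], [0, 0, 0, 0, 0.8], [0, 0, 0, 0, 0.8], [0, 0, 0, 0, 0.8]]], "squeeze": 100}}

```text
clock: 19.6
position: [0.4877, 0.2392, 0.1058]
ee_rot: [0.0, 0.64, 0.768, 0.001]
contact_force: [-0.5, -0.8, 5.5]
width: 0.0243
gripper_force: 97.8
```

Call:
{"name": "move_arm", "arguments": {"deltas": [[[-0.0048, 0, -0.004, 0, 0.8], [-0.0115, 0, -0.0096, 0, 0.8], [-0.019, 0, -0.016, 0, 0.8], [-0.0287, 0, -0.0241, 0, 0.8], [-0.0287, 0, -0.0241, 0, 0.8]]]}}

```text
clock: 20.1
position: [0.492, 0.2154, 0.1256]
ee_rot: [0.001, 0.64, 0.768, 0.0]
contact_force: [-1.0, 0.2, 4.4]
width: 0.0243
gripper_force: 98.2
```

Call:
{"name": "move_arm", "arguments": {"deltas": [[[-0.0115, 0, -0.0096, 0, 0.8], [-0.023, 0, -0.0193, 0, 0.8], [-0.0345, 0, -0.0289, 0, 0.8], [-0.046, 0, -0.0386, 0, 0.8], [-0.0575, 0, -0.0482, 0, 0.8], [-0.069, 0, -0.0579, 0, 0.8], [-0.0805, 0, -0.0675, 0, 0.8], [-0.092, 0, -0.0772, 0, 0.8], [-0.1035, 0, -0.0868, 0, 0.8], [-0.12, 0, -0.1, 0, 0.8], [-0.12, 0, -0.1, 0, 0.8]]]}}

```text
clock: 21.2
position: [0.5104, 0.1203, 0.206]
ee_rot: [0.002, 0.641, 0.768, 0.001]
contact_force: [0.5, -0.4, -1.3]
width: 0.0246
gripper_force: 98.3
```

```bash
python3 - <<'E'
from h import *
im,c,s=snap("wrist","w12"); t,ct,_=snap("side","s12"); print(s["clock"],s["position"],s["contact_force"],s["width"],s["gripper_force"])
cv2.imwrite("pics/m12.png",np.vstack([cv2.resize(im,(480,300)),cv2.resize(t[190:330,220:440],(480,300),interpolation=cv2.INTER_CUBIC)]))
E
```

```text
21.2 [0.51037443 0.12031027 0.20603883] [ 0.53339567 -0.4391642  -1.26917034] 0.024591321367663614 98.33469986915588
```

View pics/m12.png

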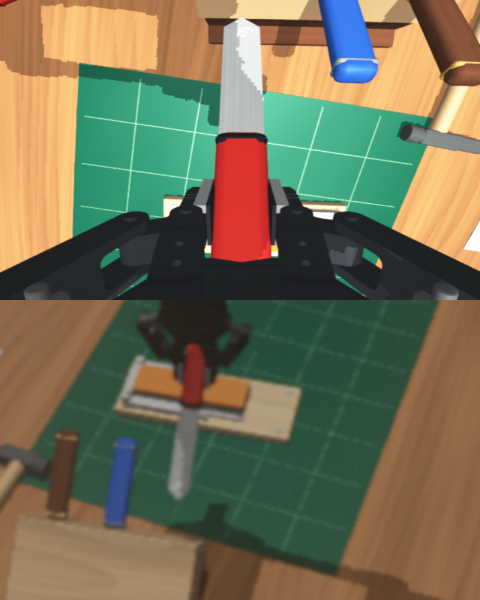

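The picture shows the knife held clear of the block, blade down about 40°, with the blue and dark tools still in place. The tool axis can't be tilted, so I'll lay the knife down on the free bench: tip touches first, then it pivots flat in the grip. Then regrip it level.

```bash
python3 - <<'E'
from h import *
print(togo(.36,-.10,.19,100.4),togo(.36,-.10,.075,100.4))
E
```

```text
[-0.2392 -0.233   0.018  -0.0004] [-0.2393 -0.2331  0.1617 -0.0004]
```

Call:
{"name": "move_arm", "arguments": {"deltas": [[[-0.02, -0.02, 0, 0, 0.8], [-0.05, -0.05, 0, 0, 0.8], [-0.09, -0.09, 0, 0, 0.8], [-0.13, -0.125, 0, 0, 0.8], [-0.17, -0.165, 0, 0, 0.8], [-0.21, -0.205, 0, 0, 0.8], [-0.239, -0.233, 0.02, 0, 0.8], [-0.239, -0.233, 0.06, 0, 0.8], [-0.239, -0.233, 0.1, 0, 0.8], [-0.239, -0.233, 0.14, 0, 0.8], [-0.239, -0.233, 0.1615, 0, 0.8], [-0.239, -0.233, 0.1615, 0, 0.8]]]}}

```text
clock: 22.5
position: [0.3575, -0.0981, 0.0728]
ee_rot: [-0.003, 0.64, 0.768, -0.001]
contact_force: [-1.1, 0.5, 0.1]
width: 0.0248
gripper_force: 98.4
```

```bash
python3 - <<'E'
from h import *
im,c,s=snap("wrist","w13"); print(s["clock"],s["position"],s["contact_force"],s["width"],s["gripper_force"])
m=hsvmask(im,(0,0,110),(180,60,255)); m[:, :270]=0; m[:,380:]=0; m[230:]=0
for b in blobs(m)[:3]: print(cv2.boundingRect(b),cv2.contourArea(b))
E
```

```text
22.5 [ 0.35749573 -0.09808001  0.07280424] [-1.06406176  0.48912794  0.09956522] 0.024845399669731077 98.37987184524536
(292, 26, 60, 189) 9364.5
```

Call:
{"name": "move_arm", "arguments": {"deltas": [[[0, 0, 0.013, 0, 0.8], [0, 0, 0.026, 0, 0.8], [-0.005, 0, 0.0325, 0, 0.8], [-0.0101, 0, 0.039, 0, 0.8], [-0.015, 0, 0.046, 0, 0.8], [-0.0191, 0, 0.0531, 0, 0.8], [-0.0191, 0, 0.0531, 0, 0.8]]], "squeeze": 35}}

```text
clock: 23.25
position: [0.3645, -0.1162, 0.0334]
ee_rot: [0.002, 0.64, 0.768, 0.0]
contact_force: [0.1, -1.4, 5.0]
width: 0.0243
gripper_force: 96.7
```

```bash
python3 - <<'E'
from h import *
im,c,s=snap("wrist","w14"); print(s["clock"],s["position"],s["contact_force"],s["width"],s["gripper_force"])
m=hsvmask(im,(0,0,110),(180,60,255)); m[:, :270]=0; m[:,380:]=0; m[260:]=0
for b in blobs(m)[:3]: print(cv2.boundingRect(b),cv2.contourArea(b))
for a in(40,35,30,25,20):
    A=np.radians(a); x=.153*np.cos(A); z=.153*np.sin(A)-.0455; R=rot(s); print(a,proj(c,[np.array(s["position"])+R@[x,0,z]]).round())
E
```

```text
23.25 [ 0.36448199 -0.11618249  0.03337347] [ 0.07872068 -1.43506612  5.00829569] 0.024312027969023084 96.69631004333496
(290, 9, 90, 200) 11089.0
40 [[321.  32.]]
35 [[321.   8.]]
30 [[321. -16.]]
25 [[321. -42.]]
20 [[320. -70.]]
```

Call:
{"name": "move_arm", "arguments": {"deltas": [[[-0.004, 0, 0.0075, 0, 0.75], [-0.0078, 0, 0.015, 0, 0.75], [-0.011, 0, 0.0225, 0, 0.75], [-0.0142, 0, 0.03, 0, 0.75], [-0.017, 0, 0.038, 0, 0.75], [-0.0192, 0, 0.046, 0, 0.75], [-0.0192, 0, 0.046, 0, 0.75]]], "squeeze": 40}}

```text
clock: 24.0
position: [0.3681, -0.1322, -0.0034]
ee_rot: [0.003, 0.64, 0.768, 0.0]
contact_force: [0.7, -4.1, 5.0]
width: 0.024
gripper_force: 93.1
```

```bash
python3 - <<'E'
from h import *
s=manip.get_state(); print(s["clock"],s["position"],s["contact_force"],s["width"],s["gripper_force"])
t,ct,_=snap("side","s15"); hs=cv2.cvtColor(t,cv2.COLOR_BGR2HSV)
m=hsvmask(t,(0,130,50),(8,255,255))|hsvmask(t,(172,130,50),(180,255,255))
for b in blobs(m,15)[:6]: print("red",cv2.boundingRect(b),cv2.contourArea(b))
R=rot(s);p=np.array(s["position"])
for a in(40,30,20,10):
    A=np.radians(a); q=[p+R@[l*np.cos(A),0,l*np.sin(A)-.0455] for l in(-.067,.043,.098,.153)]; print(a,proj(ct,q).round().tolist())
im,c,s=snap("wrist","w15")
g=cv2.cvtColor(im,cv2.COLOR_BGR2HSV)
for r in range(0,300,14):
    row=g[r,240:410]; print(r,"".join("R" if ((h<7 or h>174) and sa>140 and v>60) else ("." if v<60 else "g" if sa<60 else "x") for h,sa,v in row[::3]))
E
```

```text
24.0 [ 0.36808504 -0.13222723 -0.00336269] [ 0.68729533 -4.08514779  4.99947161] 0.023984425478236066 93.10616970062256
red (378, 214, 11, 24) 173.0
red (376, 344, 27, 12) 151.0
red (140, 326, 10, 29) 108.0
red (124, 331, 14, 25) 104.5
red (136, 361, 7, 7) 28.5
40 [[386.0, 204.0], [381.0, 240.0], [379.0, 257.0], [376.0, 275.0]]
30 [[386.0, 205.0], [381.0, 239.0], [379.0, 257.0], [376.0, 275.0]]
20 [[386.0, 206.0], [381.0, 239.0], [379.0, 255.0], [376.0, 272.0]]
10 [[385.0, 208.0], [381.0, 238.0], [379.0, 253.0], [377.0, 269.0]]
0 xxxxxxxxxxxxxxxxgggggggggggggggggggggggxxxxxxxxxxxxxxxxxx
14 xxxxxxxxxxxxxxxxgggggggggggggggggggggggxxxxxxxxxxxxxxxxxx
28 xxxxxxxxxxxxxxxxgggggggggggggggggggggggxxxxxxxxxxxxxxxxxx
42 xxxxxxxxxxxxxxxxgggggggggggggggggggggggxxxxxxxxxxxxxxxxxx
56 xxxxxxxxxxxxxxxxgggggggggggggggggggggggxxxxxxxxxxxxxxxxxx
70 xxxxxxxxxxxxxxxxgggggggggggggggggggggggxxxxxxxxxxxxxxxxxx
84 xxxxxxxxxxxxxxxxgggggggggggggggggggggggxxxxxxxxxxxxxxxxxx
98 xxxxxxxxxxxxxxxxgggggggggggggggggggggggxxxxxxxxxxxxxxxxxx
112 xxxxxxxxxxxxxxxxgggggggggggggggggggggggxxxxxxxxxxxxxxxxgg
126 xxxxxxxxxxxxxxxxgggggggggggggggggggggggxxxxxxxxxxxxxxxxxx
140 xxxxxxxxxxxxxxxxgggggggggggggggggggggggxxxxxxxxxxxxxxxxxx
154 xxxxxxxxxxxxxxxxgggggggggggggggggggggggxxxxxxxxxxxxxxxxxx
168 xxxxxxxxxxxxxxxxgggggggggggggggggggggggxxxxxxxxxxxxxxxxxx
182 xxxxxxxxxxxxxxxxgggggggggggggggggggggggxxxxxxxxxxxxxxxxxx
196 xxxxxxxxxxxxxxxxggggxxxxxxxxxxxxRRxggggxxxxxxxxxxxxxxxxxx
210 xxxxxxxxxxxxxx...........................xxxxxxxxxxxxxxxx
224 xxxxxxxxxxxxxxxRRRRRRRRRRRRRRRRRRRRRRRRRxxxxxxxxxxxxxxxxx
238 xxxxxxxxxxxxxxxRRRRRRRRRRRRRRRRRRRRRRRRRxxxxxxxxxxxxxxxxx
252 xxxxxxxxxxxxxxxRRRRRRRRRRRRRRRRRRRRRRRRRxxxxxxxxxxxxxxxxx
266 xxxxxxxxxxxxxxxRRRRRRRRRRRRRRRRRRRRRRRRRxxxxxxxxxxxxxxxxx
280 xxxxxxxxxxxxxxxRRRRRRRRRRRRRRRRRRRRRRRRRxxxxxxxxxxxxxxxxx
294 xxxxxxxxxxgggggRRRRRRRRRRRRRRRRRRRRRRRRRgggggxxxxxxxxxxgx
```

Blade's apparent width is constant (69 px), which means a pitch of about 15°. It is pivoting as intended, so I'll continue down.

Call:
{"name": "move_arm", "arguments": {"deltas": [[[-0.003, 0, 0.006, 0, 0.75], [-0.0055, 0, 0.012, 0, 0.75], [-0.007, 0, 0.018, 0, 0.75], [-0.008, 0, 0.0235, 0, 0.75], [-0.008, 0, 0.0235, 0, 0.75], [-0.008, 0, 0.0235, 0, 0.75]]]}}

```text
clock: 24.7
position: [0.3687, -0.1376, -0.0221]
ee_rot: [0.002, 0.64, 0.768, 0.0]
contact_force: [0.3, -2.3, 4.9]
width: 0.0246
gripper_force: 92.7
```

Call:
{"name": "move_arm", "arguments": {"deltas": [[[0, 0, 0, 0, 0.3], [0, 0, 0, 0, 0.1], [0, 0, 0, 0, 0], [0, 0, 0, 0, 0], [0.015, 0, 0.002, 0, 0], [0.03, 0, 0.004, 0, 0], [0.034, 0, 0.005, 0, 0], [0.034, 0, 0.005, 0, 0]]]}}

```text
clock: 25.5
position: [0.361, -0.1081, -0.0272]
ee_rot: [-0.001, 0.639, 0.769, -0.0]
contact_force: [0.1, 0.4, -0.3]
width: 0.0427
gripper_force: 0.0
```

```bash
python3 - <<'E'
from h import *
im,c,s=snap("wrist","w16"); print(s["clock"],s["position"],s["contact_force"],s["width"])
g=cv2.cvtColor(im,cv2.COLOR_BGR2HSV)
for r in range(0,420,16):
    row=g[r,230:420]; print(r,"".join("R" if ((h<7 or h>174) and sa>140 and v>60) else ("." if v<60 else "g" if sa<60 else "x") for h,sa,v in row[::3]))
E
```

```text
25.5 [ 0.36104486 -0.10809221 -0.02722537] [ 0.12251876  0.39064392 -0.28835989] 0.04272966165174463
0 xxxxxxxxxxxxxxxxxxxxxgggggggggggggggggggggggggxxxxxxxxxxxxxxxxxx
16 xxxxxxxxxxxxxxxxxxxxxgggggggggggggggggggggggggxxxxxxxxxxxxxxxxxx
32 xxxxxxxxxxxxxxxxxxxxxgggggggggggggggggggggggggxxxxxxxxxxxxxxxxxx
48 xxxxxxxxxxxxxxxxxxxxxgggggggggggggggggggggggggxxxxxxxxxxxxxxxxxx
64 xxxxxxxxxxxxxxxxxxxxxgggggggggggggggggggggggggxxxxxxxxxxxxxxxxgx
80 xxxxxxxxxxxxxxxxxxxxxgggggggggggggggggggggggggxxxxxxxxxxxxxxxgxx
96 xxxxxxxxxxxxxxxxxxxxxggggggggggggggggggggggggxxxxxxxxxxxxxxxgxxx
112 xxxxxxxxxxxxxxxxxxxxxggggggggggggggggggggggggxxxxxxxxxxxxxxxxxxx
128 xxxxxxxxxxxxxxxxxxxxxggggggggggggggggggggggggxxxxxxxxxxxxxxxxxxx
144 gxxxxxxxxxxxxxxxxxxxxggggggggggggggggggggggggxxxxxxxxxxxxxxxxxxx
160 xxxxxxxxxxxxxxxxxxxxxggggggggggggggggggggggggxxxxxxxxxxgxxxxxxxx
176 xxxxxxxxxxxxxxxxxxxxxggggggggggggggggggggggggxxxxxxxxxgxgggxxxxx
192 xxxxxxxxxxxxxxxxxxxxxggggggggggggggggggggggggxxxxxxxxxxxxxxxxxxx
208 xxxxxxxxxxxxxxxxxxxxxggggggggggggggggggggggggxxxxxxxxxxxxxxxxxxx
224 xxxxxxxxxxxxxxxxxxxxxgggggggggggggggg
[... 155 characters left out ...]
xxxxxxxxxx
272 xxxxxxxxxxxxxxxxxxxxxxggggggggggggggggggggggxxxxxxxxxxxxxxxxxxxx
288 xxxxxxgggg..xxxxxxxxx.RRRRRRRRRRRRRRRRRRRRRR.xxxxx..ggggxxxxxxxx
304 ...ggggg.....xxxxxxxx.....RRRRRRRRRRRRRR....xxxxx.....ggggg....x
320 gggggg.......xxxxxxxxRRRRRRRRRRRRRRRRRRRRRRRxxxxx.......ggggg...
336 ..ggg........xxxxxxxxRRRRRRRRRRRRRRRRRRRRRRRxxxxx........ggg....
352 ...........xxxxxxxxxxRRRRRRRRRRRRRRRRRRRRRRRxxxxxx..............
368 ..........xxxxxxxxxxxRRRRRRRRRRRRRRRRRRRRRRRxxxxxxxx............
384 .........xxxxxxxxxxxxRRRRRRRRRRRRRRRRRRRRRRRxxxxxxxxx...........
400 .......xxxxxxxxxxxxxxRRRRRRRRRRRRRRRRRRRRRRRxxxxxxxxxxx.........
416 ........................RRRRRRRRRRRRRR..........................
```

Call:
{"name": "move_arm", "arguments": {"deltas": [[[0, 0, 0, 0, 0.3], [0, 0, 0, 0, 0.6], [0, 0, 0, 0, 0.8], [0, 0, 0, 0, 0.8], [0, 0, 0, 0, 0.8]]], "squeeze": 100}}

```text
clock: 26.05
position: [0.3622, -0.1095, -0.0266]
ee_rot: [0.0, 0.64, 0.768, 0.0]
contact_force: [-0.2, 0.6, 5.8]
width: 0.0238
gripper_force: 97.8
```

Call:
{"name": "move_arm", "arguments": {"deltas": [[[0, 0, -0.01, 0, 0.8], [0, 0, -0.04, 0, 0.8], [0, 0, -0.09, 0, 0.8], [0, 0, -0.14, 0, 0.8], [0, 0, -0.17, 0, 0.8], [0, 0, -0.17, 0, 0.8], [0, 0, -0.17, 0, 0.8]]]}}

```text
clock: 26.75
position: [0.3616, -0.1093, 0.1092]
ee_rot: [0.0, 0.64, 0.768, 0.0]
contact_force: [-0.6, 0.3, -1.2]
width: 0.0238
gripper_force: 98.4
```

```bash
python3 - <<'E'
from h import *
im,c,s=snap("wrist","w17"); print(s["clock"],s["position"],s["contact_force"],s["width"],s["gripper_force"])
g=cv2.cvtColor(im,cv2.COLOR_BGR2HSV)
for r in list(range(0,60,6))+list(range(60,340,24)):
    row=g[r,230:420]; print(r,"".join("R" if ((h<7 or h>174) and sa>140 and v>60) else ("." if v<60 else "g" if sa<60 else "x") for h,sa,v in row[::2]))
R=rot(s);p=np.array(s["position"])
for a in(0,4,8,12): # grip point at knife x=.039; tool z of knife axis at grip approx -.027-> (axis 9mm+ above bench at TCP z -.026)
    A=np.radians(a); print(a,[proj(c,[p+R@[l*np.cos(A),y,l*np.sin(A)-.036] for y in(-.012,.012)]).round(1).tolist() for l in(.03,.08,.115)])
E
```

```text
26.75 [ 0.36160379 -0.1093378   0.10918969] [-0.62890372  0.26629108 -1.18899747] 0.023780922318368432 98.42554807662964
0 xxxxxxxxxxxxxxxxxxxxxxxxxxxxggggggggggggggggggggggggggggggggggggggxxxxxxxxxxxxxxxxxxxxxxxxxxxxx
6 xxxxxxxxxxxxxxxxxxxxxxxxxxxxxgggggggggggggggggggggggggggggggggggggxxxxxxxxxxxxxxxxxxxxxxxxxxxxx
12 xxxxxxxxxxxxxxxxxxxxxxxxxxxxxgggggggggggggggggggggggggggggggggggggxxxxxxxxxxxxxxxxxxxxxxxxxxxxx
18 xxxxxxxxxxxxxxxxxxxxxxxxxxxxxgggggggggggggggggggggggggggggggggggggxxxxxxxxxxxxxxxxxxxxxxxxxxxxx
24 xxxxxxxxxxxxxxxxxxxxxxxxxxxxxggggggggggggggggggggggggggggggggggggxxxxxxxxxxxxxxxxxxxxxxxxxxxxxx
30 xxxxxxxxxxxxxxxxxxxxxxxxxxxxxgggggggggggggggggggggggggggggggggggggxxxxxxxxxxgxxxxxxxxxxxxxxxxxx
36 xxxxxxxxxxxxxxxxxxxxxxxxxxxxxggggggggggggggggggggggggggggggggggggxxxxxxxxxxxxxxxxxxxxxxxxxxxxxx
42 xxxxxxxxxxxxxxxxxxxxxxxxxxxxxggggggggggggggggggggggggggggggggggggxxxxxxxxxxxxxxxxxxxxxxxxxxxxxx
48 xxxxxxxxxxxxxxxxxxxxxxxxxxxxxggggggggggggggggggggggggggggggggggggxxxxxxxxxxxxxxxxxxxxxxxxxxxxxx
54 xxxxxxxxxxxxxxxxxxxxxxxxxxxxxggggggggggggggggggggggggggggggggggggxxxxxxxxxxxxxxxxxxxxxx
[... 915 characters left out ...]
xxxxxxxxxxxxxxxxxxxxxxxxxx.RRRRRRRRRRRRRRRRRRRRRRRRRRRRRRxxxxxxxxxxxxxxxxxxxxxxxxxxxxxxxxxx
300 xxxxxxxxxxxxxx.....gggggggg........RRRRRRRRRRRRRRRRRRRRRR.........ggggggg.....xxxxxxxxxxxxxxxxx
324 xxxxxxx........ggggggggg.....RRRRRRRRRRRRRRRRRRRRRRRRRRRRRRRRRR.....ggggggggg........xxxxxxxxxx
0 [[[286.4, 238.5], [354.2, 238.5]], [[283.0, 88.8], [357.4, 88.7]], [[280.5, -32.4], [359.7, -32.5]]]
4 [[[286.9, 237.2], [353.7, 237.2]], [[284.6, 91.1], [355.9, 91.1]], [[283.0, -21.5], [357.4, -21.6]]]
8 [[[287.4, 236.3], [353.3, 236.3]], [[286.0, 94.5], [354.6, 94.5]], [[285.2, -10.1], [355.3, -10.2]]]
12 [[[287.9, 235.9], [352.8, 235.9]], [[287.4, 98.7], [353.3, 98.7]], [[287.2, 1.6], [353.5, 1.6]]]
```

Knife is held at roughly 4° pitch (width ratio 1.10). Now moving it over the stone.

```bash
python3 - <<'E'
from h import *
print(togo(.5915,-.1123,.109,97.15),togo(.5915,-.1123,.059,97.15))
E
```

```text
[-0.0561  0.2828 -0.0013  0.027 ] [-0.0562  0.2829  0.0612  0.027 ]
```

Call:
{"name": "move_arm", "arguments": {"deltas": [[[-0.005, 0.02, -0.01, 0.005, 0.8], [-0.01, 0.06, -0.01, 0.01, 0.8], [-0.02, 0.11, -0.01, 0.015, 0.8], [-0.03, 0.16, -0.01, 0.02, 0.8], [-0.042, 0.21, -0.01, 0.027, 0.8], [-0.05, 0.25, -0.01, 0.027, 0.8], [-0.056, 0.275, -0.01, 0.027, 0.8], [-0.056, 0.283, -0.005, 0.027, 0.8], [-0.056, 0.283, 0.02, 0.027, 0.8], [-0.056, 0.283, 0.04, 0.027, 0.8], [-0.056, 0.283, 0.06, 0.027, 0.8], [-0.056, 0.283, 0.06, 0.027, 0.8]]]}}

```text
clock: 28.0
position: [0.5882, -0.1114, 0.0571]
ee_rot: [-0.004, 0.662, 0.75, -0.002]
contact_force: [-1.0, 0.2, -1.9]
width: 0.0238
gripper_force: 98.5
```

Call:
{"name": "move_arm", "arguments": {"deltas": [[[0, 0, 0, 0, 0.8], [0, 0, 0, 0, 0.8], [0, 0, 0, 0, 0.8]]]}}

```text
clock: 28.3
position: [0.593, -0.1127, 0.0619]
ee_rot: [0.001, 0.662, 0.75, 0.0]
contact_force: [-0.5, -0.2, -0.9]
width: 0.0235
gripper_force: 98.5
```

```bash
python3 - <<'E'
from h import *
im,c,s=snap("wrist","w18"); R=rot(s); print(s["clock"],s["position"],np.abs(s["qd"]).max(),s["contact_force"],s["gripper_force"],np.degrees(np.arctan2(R[1,0],R[0,0])))
g=cv2.cvtColor(im,cv2.COLOR_BGR2HSV)
for r in range(0,320,20):
    row=g[r,170:480]; print(r,"".join("R" if ((h<7 or h>174) and sa>140 and v>60) else "o" if (8<h<26 and sa>120) else("." if v<60 else "g" if sa<60 else "x") for h,sa,v in row[::4]))
t,ct,_=snap("top","t18"); p=np.array(s["position"])
b=p+R@[.071,0,-.031]; print("blade est",b,inbase(b)); q=[p+R@[l,y,-.031] for l,y in((.02,0),(.071,-.012),(.071,.012),(.125,0))]; print(proj(ct,q).round().tolist())
x0,y0=proj(ct,[b])[0].astype(int); G=cv2.cvtColor(t,cv2.COLOR_BGR2HSV)
for r in range(y0-40,y0+45,4):
    row=G[r,x0-50:x0+60]; print(r,x0-50,"".join("R" if ((h<7 or h>174) and sa>140 and v>60) else "o" if (8<h<26 and sa>120) else("." if v<60 else "g" if sa<60 else "x") for h,sa,v in row[::2]))
sd,cs,_=snap("side","s18"); st=proj(cs,[[*(BC+x*BD+y*BN),.037] for x,y in((-.055,-.025),(.105,.025))]).round(); print(st.tolist(), proj(cs,q).round().tolist())
E
```

```text
28.3 [ 0.59295422 -0.11265289  0.06187244] 0.0022998779575686204 [-0.46003087 -0.22920031 -0.93755702] 98.51078152656555 97.15950649209735
0 xxxxxxxxxxxxxxxxxxxxxxxxxxxxxgggggggggggggggggggxxxxgxxxxxxxxxxxxxxxxxxxxxxxxx
20 xxxxxxxxxxxxxxxxxxxxxxxxxxxxxxggggggggggggggggggxxxxxxxxxxxxxxxxxxxxxxxxxxxxxx
40 xxxxxxxxxxxxxxxxxxxxxggggggggggggggggggggggggggggggggggggggggggggggggggggggggg
60 gggggggggggggggggggggggggggggggggggggggggggggggggggggggggggggggggggggggggggggg
80 ooooooooooooooooooooooooooooooggggggggggggggggggoooooooooooooooooooooooooooooo
100 ooooooooooooooooooooooooooooooggggggggggggggggggoooooooooooooooooooooooooooooo
120 oooooooooooooooooooooooooooooogggggggggggggggggxoooooooooooooooooooooooooooooo
140 oooooooooooooooooooooooooooooogggggggggggggggggxoooooooooooooooooooooooooooooo
160 oooooooooooooooooooooooooooooogggggggggggggggggooooooooooooooooooooooooooooooo
180 xggggggggggggggggggggggggggggggggggggggggggggggggggggggggggggggggggggggggggggg
200 xxxxxxxxxxxxxxxxxxxxxxggggggxxgggggggggggggggggggggggggggggggggggggggggggggggg
220 xxxxxxxxxxxxxxxxxxxxxxxxxxxxxxgggggggggggggggggxxx
[... 1293 characters left out ...]
ogggggg..............xxxxx
221 315 xxxxxxxxxxxx....xgggooooooooo.xxxxg..xxx......xxxxxxxxx
225 315 xxxxxxxxxxx.....xgxgxooooooo..ggggg.xxxxx.....xxxxxxxxx
229 315 xxxxxxxxxxx.....xxxggoooooooxxggggg.xxxxxxxxxxxxxxxxxxx
233 315 xxxxxxxxxxx.x...xxxxgooooooo.gggggxgxxxxxxxxxxxxxxxxxxx
237 315 xxxxxxxxxxx.x....xxxgxoooooxxgggggggggggggggxxxxxxxxxxx
241 315 xxxxxxxxxx..x....xxxggoooooggggggggggggggggggggggggxxxx
245 315 xxxxxxxxxx..xxxxxxxxxxxxxx.gggggggggggggggggggggggggggg
249 315 xxxxxxxxx...xxxxxxxxxxxxxxggggggxgggggggggggggggggggggg
253 315 xxxxxxxx...xxxxxxxxxxxxxx.gggggggggggxgxggggggggggggggg
[[335.0, 228.0], [280.0, 231.0]] [[311.0, 205.0], [311.0, 217.0], [303.0, 216.0], [302.0, 229.0]]
```

```bash
python3 -c "
from rig import manip
print(manip.sign_off())"
```

```text
the job is handed in; nothing more can be done
None
```

I handed the job in at about 28 s. The stone is home against its stop and released, and the red knife is held roughly level (about 4° tip-down) and square across the stone's middle, about 55 mm above it; the hand-in gave no verdict.

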